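# Walk the bench power supply back into its bay

## Robot

A 6-joint arm with a two-finger parallel gripper is mounted at the origin on the work surface. World frame = base frame: x ahead of the robot, y to its left, z up, the work surface at z = 0. Lengths are in m, angles in degrees, forces in N, time in s.
With the tool pointing down it reaches from about 0.25 to 0.775 m from the base axis. Payload 4 kg.
Tool frame: the origin (TCP) lies between the finger pads; the fingertips stand 8 mm ahead of it and the grasp point (between the pads) lies 11 mm behind it; z points along the fingers, y is the direction in which the jaws open and shut (so a half turn about z gives the same grasp; the last joint's range is limited). The gripper opens to 94 mm and grips with 3 to 60 N. Pads are 16 mm wide; open, the fingers measure 119 mm over their backs; the gripper's body (75 mm by 177 mm) begins 78 mm behind the grasp point.
Start: joints at [-80.163, 4.996, 78.535, -0, 96.463, -5.907], TCP at [0.149, -0.529, 0.214] pointing down, gripper open.
Joint ranges: [-177.83, 177.83], [-43.37, 116.18], [15.69, 146.23], [-61.86, 241.86], [9.47, 152.12], [-147.06, 147.06]. Speed limits (degrees/s): [159.86, 159.86, 180, 180, 180, 180].

## Interface

Orientations are given as [roll, pitch, yaw] about the fixed x, y, z axes, in that order (R = Rz(yaw) Ry(pitch) Rx(roll)).
In Python, from plant import robot gives the robot as it stands. The module is installed in compiled form; this text tells all that it offers.
- The arm moves only by the tool carry_out, never from a script. Its argument "commands" is a list of rows, each a list of 3 entries, a list of its own where there are three numbers: the finger opening in m, from 0 to 0.094, then the shift along the tool's x, y, z in m, then the turn, a rotation vector about the tool's x, y, z in rad. In form: [[jaw, [tx, ty, tz], [rx, ry, rz]], ...]. A call has 1 to 10 rows; each row shifts and turns the commanded pose from where the row before left it, along the tool's axes as they then stand; what a row does not reach is not made up. A row lasts 1/8 s, in which the tool goes at most 62.5 mm and 10.7 degrees, less where a joint would pass 70% of its speed; a pose out of reach is approached as far as the arm can. A call is refused whole if a number of a shift passes 0.0625 or a number of a turn 0.188, either way. A call with a gripper value outside its range is refused whole. The fingers move at their own pace and stop on an object; "squeeze" is the grip in N (left out, the last holds). Time passes only in rows, so rows that do not move let the fingers close. It gives the time, the measured TCP pose, the force and the opening at its end, in the units of the state.
- robot.get_state(): the state, without advancing time (a new reading comes with each control period).
- robot.camera(name): name is "side" or "top"; returns the picture (420x560x3 uint8, red, green, blue); there is no depth.
- robot.calibration(name): a dict with "intrinsics" (3x3 intrinsics, pixels), "k1" (the pictures are not rectified: a ray, as slopes to the right and down, at radius r is drawn at 1 + k1 r^2 times it, then the intrinsics apply), "R" (3x3) and "t" (3): a world point X has camera coordinates R X + t. Camera axes: x right, y down, z forward; pixel columns grow to the right and rows downward; lengths in m; the calibration is good to about 2 mm. A picture is of the moment at which its call begins. calibration takes no time and is no camera call.
- robot.close_job(): hands the job in, once; it reports no verdict.
Trained networks look in the newest picture that a camera, given by its name, has taken for a name from the list of things; names that differ only in an ending like _2 or _b are one class to them, and where a whole thing is asked for, a point or a joint stands for the part that bears it (a point fixed in the world has none). Each returns a list of dicts, best first, with "conf" (0 to 1); they miss things now and then, are a little off and sometimes report something else, mostly with a low value. They report only what shows in the picture. A call takes as long as a camera call. They do not tell look-alikes from the thing itself.
- robot.masks_of(label, camera): "mask" (420x560 bool, what is visible of it) and "at" ([column, row] in pixels, amid what is visible of it).
The state is a dict: "clock": time; "qpos": joint angles; "dq": joint speeds; "effort": joint torques, N m; "tcp_pos": TCP position; "tcp_rot": TCP orientation; "force": force on the tool from outside, world axes, zero at the start; "torque": the same for the moment, N m; "width": opening from 0.0 (shut) to 1.0 (fully open).
Only numpy, scipy, OpenCV 4.12 (cv2) and the standard library are available. Lean on these libraries where they do the work, as an engineer would, in place of code of your own. Each camera call takes 0.05 s, during which the arm holds its last target.

## Task

Someone left the black accessory tray in the power supply's bay: lift it out and set it down on the open bench. The supply is too heavy to lift, so walk it into the bay by pushing its two front corner bumpers in turn, never the front panel with its knobs between them, until its whole back is up against the back plate. Then take the tray again and set it down, without dropping it, on the middle of the supply's top, lying across it from side to side; keep the tray upright and leave the other things on the bench where they are.

Things in the scene. Friction and masses are not known exactly. Their poses are not given: they have to be found in the camera images.
- bay: the supply's bay, fixed: steel back plate 236 wide, 70 high, 3 mm thick, and two aluminium rails 30 mm high, 230 mm apart inside (y +-115), that run 85 mm forward from it, then flare out to the mouth at x = -110 mm; 3 mm thick foot flanges out to y = +-140. Bench is its floor. Origin on the bench, middle of the foot of the plate's front face; +x points through the plate, away from the mouth, z up
- psu: bench power supply, grey, 110 deep (x), 200 wide (y), 80 mm high, about 3 kg (+-20 %), on rubber feet at x +-42, y +-82. A corner push of 8 to 20 N swings it about the feet at the other end. Origin: centre of underside; front at -x (bumper faces x = -55), back at x = +55, flat top z = 80. Starts before the bay, 90 to 115 mm short, turned up to 0.22 rad; home with its origin 55 mm before the bay's
- psu_panel: the supply's front panel with display, knobs and terminals, y from -68 to +68 mm, lying 9 mm (knobs 2 mm) behind the front faces of the bumpers. Same origin and axes as psu. Not to be pushed
- psu_push_l (a point): middle of the front face of the front bumper on the supply's +y side (x = -55, y = +85, z = 40 mm in its axes). The bumper is dark rubber, 30 mm wide (y +70 to +100), z from 6 to 79 mm, flat in front
- psu_push_r (a point): the same on the supply's -y side (x = -55, y = -85, z = 40 mm)
- psu_back_l (a point): back face of the supply's rear bumper on its +y side, at its foot (x = +55, y = +85, z = 6 mm in the supply's axes); touches the plate when home
- psu_back_r (a point): back face of the supply's rear bumper on its -y side, at its foot (x = +55, y = -85, z = 6 mm in the supply's axes); touches the plate when home
- tray: black open tray, 50 wide (x), 140 long (y), 40 mm high, 0.25 kg, walls 3 mm. Origin: centre of underside. Cross walls at y +-23: end compartments hold adapters (fixed), the middle one is empty. Starts in the bay, long side 3 to 11 mm from the plate: no finger fits behind; its near long wall (-x side) can be pinched, one finger in the middle compartment. In the open, take it across its 50 mm width
- meter: handheld multimeter lying on the bench, 150 x 74 x 44 mm, origin at the centre of its underside; a bystander
- flange: round steel vacuum flange lying on the bench, 104 mm across, 30 mm high, origin at the centre of its underside; a bystander
- driver: screwdriver lying on the bench, 190 mm long along its x; a bystander
Not all that is in view belongs to the job. Leave any orange or turquoise look-alike of the tray alone.

How it is judged (in metres and radians):
On the way, in this order (a step that is already met when the one before it is completed fails the run):
1. the tray is out of the bay, upright on the bench, and let go ((y of tray in the frame of bay above 0.15 m or y of tray in the frame of bay below -0.15 m or x of tray in the frame of bay below -0.2 m or x of tray in the frame of bay above 0.05 m) and height (world z) of tray below 0.006 m and angle between tray's own z axis and vertical below 0.1 rad and contact force between the fingers and tray below 0.2 N and linear speed of tray below 0.03 m/s), for 0.2 s.
2. the supply is home: both rear bumpers within 6 mm of the back plate, between the rails (x of each of psu_back_l, psu_back_r in the frame of bay above -0.006 m and y of psu in the frame of bay between -0.02 and 0.02 m and linear speed of psu below 0.02 m/s), for 0.2 s.
At the end, for the whole second after the job is handed in: The supply stands between the rails with both rear bumpers within 6 mm of the back plate; the tray stands upright on the supply's top, its centre within 25 mm (front to back) and 30 mm (sideways) of the middle, its length within 0.25 rad of the supply's width; both are at rest and released (all of step 2 and angle between psu's own z axis and vertical below 0.03 rad and x of tray in the frame of psu between -0.025 and 0.025 m and y of tray in the frame of psu between -0.03 and 0.03 m and z of tray in the frame of psu between 0.076 and 0.084 m and angle between the y axis of tray and the y axis of psu, either way round below 0.25 rad and angle between tray's own z axis and vertical below 0.06 rad and linear speed of tray below 0.02 m/s); the robot touches nothing.
It fails at once if the supply's front panel, knobs or terminals are pressed with more than 2 N (contact force between any of the fingers, the arm and psu_panel above 2 N).
It fails at once if the supply is tipped by more than 0.15 rad (angle between psu's own z axis and vertical above 0.15 rad).
It fails at once if the tray is tilted by more than 0.6 rad (angle between tray's own z axis and vertical above 0.6 rad).
It fails at once if the tray is dropped (falls freely by some 20 mm) (contact force between anything else and tray below 0.05 N and linear speed of tray above 0.6 m/s).
It fails at once if the multimeter, the flange or the screwdriver is moved by more than 30 mm (distance of any of meter, flange, driver from where it was at the start of the episode above 0.03 m).
It also fails if it takes over 72 s, if anything falls off the work surface, if the arm or the gripper's body presses on something with over 40 N, if the wrist force passes 120 N, or if a joint passes its speed limit or range.

## Working session

There is one attempt and no reset: what is moved stays moved. The work goes in short steps, Python scripts to look and compute and a tool call to move; the robot and the scene stay as the last step left them, time stands still between calls to the robot, and variables do not carry over. Pictures are saved under pics/ and viewed, and the job is handed in when it is done.

Besides the shell and the picture viewer there is one more tool, called after "Call:" in YAML: its name, and indented under it one key for each argument. carry_out: Moves the arm, as the interface text tells. Its arguments: {"type":"object","properties":{"commands":{"type":"array","items":{"type":"array"}},"squeeze":{"type":"number"}},"required":["commands"]}

```bash
mkdir -p pics; ls
python3 - <<'E'
from plant import robot
import cv2
for n in ("side","top"):
    im=robot.camera(n); cv2.imwrite(f"pics/{n}0.png",im[:,:,::-1])
    print(n,robot.calibration(n))
print(robot.get_state())
E
```

```text
pics
side {'intrinsics': array([[420.12333979,   0.        , 279.32265222],
       [  0.        , 420.12333979, 208.14134989],
       [  0.        ,   0.        ,   1.        ]]), 'k1': 0.027368094178716083, 'R': array([[ 0.9983436 , -0.05728319, -0.00535673],
       [-0.04499132, -0.7192902 , -0.69325132],
       [ 0.03585861,  0.69234403, -0.72067601]]), 't': array([-0.4643561 ,  0.1162268 ,  0.90333887])}
top {'intrinsics': array([[513.9145645 ,   0.        , 284.47766155],
       [  0.        , 513.9145645 , 216.52103368],
       [  0.        ,   0.        ,   1.        ]]), 'k1': -0.11453892455437004, 'R': array([[ 0.02723876, -0.99962102, -0.00398363],
       [-0.99296444, -0.02659754, -0.11538713],
       [ 0.11523745,  0.0070986 , -0.99331261]]), 't': array([0.04356261, 0.49849793, 1.10642477])}
{'clock': 0.1, 'qpos': array([-8.01625502e+01,  5.03553135e+00,  7.86127747e+01,  6.77131523e-04,
        9.64651128e+01, -5.90746959e+00]), 'dq': array([ 0.04612307, -0.09737963, -0.14273772,  0.02719713, -0.12580272,
        0.02406604]), 'effort': array([ 1.56365681e-03, -3.41251087e+01, -3.03305376e+01,  7.18959561e-02,
        3.03834002e-02, -9.49014452e-05]), 'tcp_pos': array([ 0.14916108, -0.52889656,  0.21244428]), 'tcp_rot': array([-1.79887253e+02, -1.23427103e-02,  1.57449828e+01]), 'force': array([-0.76490615, -0.57946453, -0.5478123 ]), 'torque': array([0.00195212, 0.04204636, 0.00978764]), 'width': 0.9970382391595258}
```

View pics/side0.png

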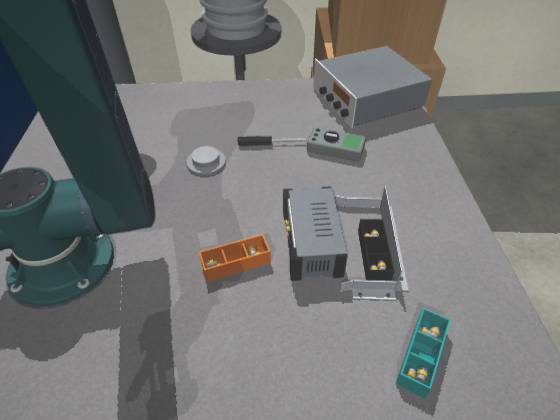

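View pics/top0.png

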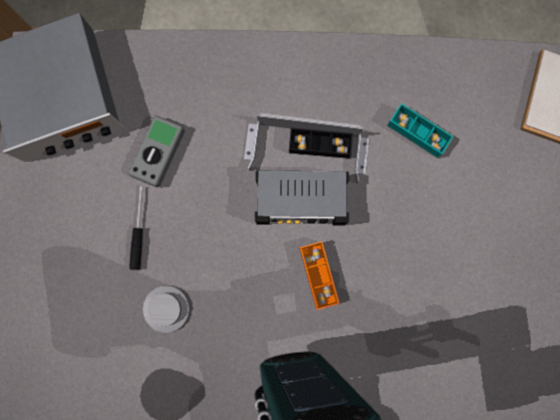

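```bash
cat > h.py <<'E'
import numpy as np, cv2
from plant import robot
CAL={n:robot.calibration(n) for n in("side","top")}
def proj(n,P):
    c=CAL[n];P=np.atleast_2d(P);X=P@c["R"].T+c["t"];s=X[:,:2]/X[:,2:]
    s=s*(1+c["k1"]*(s**2).sum(1,keepdims=True))
    K=c["intrinsics"];return s*[K[0,0],K[1,1]]+[K[0,2],K[1,2]]
def ray(n,uv,z):
    c=CAL[n];K=c["intrinsics"];d=(np.array(uv,float)-[K[0,2],K[1,2]])/[K[0,0],K[1,1]]
    s=d.copy()
    for _ in range(20): s=d/(1+c["k1"]*(s@s))
    C=-c["R"].T@c["t"];v=c["R"].T@np.array([s[0],s[1],1]);return C+v*(z-C[2])/v[2]
def tf(pose,P):
    x,y,a=pose;P=np.atleast_2d(P).astype(float);c,s=np.cos(a),np.sin(a)
    return np.c_[x+c*P[:,0]-s*P[:,1],y+s*P[:,0]+c*P[:,1],P[:,2]]
def box(x0,x1,y0,y1,z0,z1):return np.array([[x,y,z] for x in(x0,x1) for y in(y0,y1) for z in(z0,z1)])
PSU=box(-.055,.055,-.1,.1,.004,.08);TRAY=box(-.025,.025,-.07,.07,0,.04)
def hullmask(n,P):
    m=np.zeros((420,560),np.uint8);cv2.fillConvexPoly(m,cv2.convexHull(np.round(proj(n,P)*16).astype(np.int32)),1,cv2.LINE_AA,4);return m>0
def snap(n,name,crop=None,scale=1,lines=()):
    im=robot.camera(n)[:,:,::-1].copy()
    for P,col in lines:
        cv2.polylines(im,[np.round(proj(n,P)*16).astype(np.int32)],False,col,1,cv2.LINE_AA,4)
    if crop: im=im[crop[1]:crop[3],crop[0]:crop[2]]
    im=cv2.resize(im,None,fx=scale,fy=scale,interpolation=cv2.INTER_CUBIC);cv2.imwrite("pics/"+name,im)
E
python3 - <<'E'
from h import *
out={}
for n in("side","top"):
    robot.camera(n)
    for l in("bay","psu","tray","meter","flange","driver"):
        r=robot.masks_of(l,n)
        for i,d in enumerate(r):
            m=d["mask"];ys,xs=np.nonzero(m);print(n,l,round(d["conf"],2),np.round(d["at"]),m.sum(),xs.min(),xs.max(),ys.min(),ys.max())
            out[f"{n}_{l}_{i}"]=m
np.savez("m0.npz",**out)
im=cv2.imread("pics/top0.png")[100:240,230:390];cv2.imwrite("pics/topc.png",cv2.resize(im,None,fx=4.5,fy=4.5,interpolation=cv2.INTER_CUBIC)[:600])
im=cv2.imread("pics/side0.png")[170:310,270:430];cv2.imwrite("pics/sidec.png",cv2.resize(im,None,fx=4.2,fy=4.2,interpolation=cv2.INTER_CUBIC))
E
```

```text
side bay 0.6 [390. 259.] 2496 335 407 189 300
side psu 0.76 [318. 235.] 4843 283 346 187 280
side tray 0.91 [375. 250.] 1723 357 393 219 280
side tray 0.72 [237. 256.] 2072 199 270 235 280
side tray 0.7 [424. 352.] 2624 396 449 309 395
side tray 0.65 [336. 143.] 1351 307 365 128 160
side meter 0.67 [336. 142.] 1401 307 365 128 161
side flange 0.94 [208. 161.] 945 186 225 146 176
side flange 0.3 [311. 234.] 4848 282 346 187 280
side driver 0.7 [253. 140.] 359 238 289 136 146
top bay 0.7 [303. 130.] 1924 244 368 114 182
top bay 0.35 [165. 310.] 1718 144 189 285 332
top psu 0.72 [304. 199.] 4764 255 348 170 225
top tray 0.89 [320. 145.] 1663 289 352 127 157
top tray 0.89 [321. 275.] 1592 300 338 241 309
top tray 0.62 [418. 130.] 1726 387 451 104 157
top meter 0.84 [154. 150.] 2231 130 184 116 185
top flange 0.69 [166. 310.] 1775 143 189 285 332
top driver 0.9 [136. 249.] 425 130 141 190 269
```

```bash
python3 -c "
import cv2
im=cv2.imread('pics/top0.png')[105:235,235:385];cv2.imwrite('pics/topc2.png',cv2.resize(im,None,fx=4.5,fy=4.5,interpolation=cv2.INTER_CUBIC))"
```

```text
(no output)
```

View pics/topc2.png

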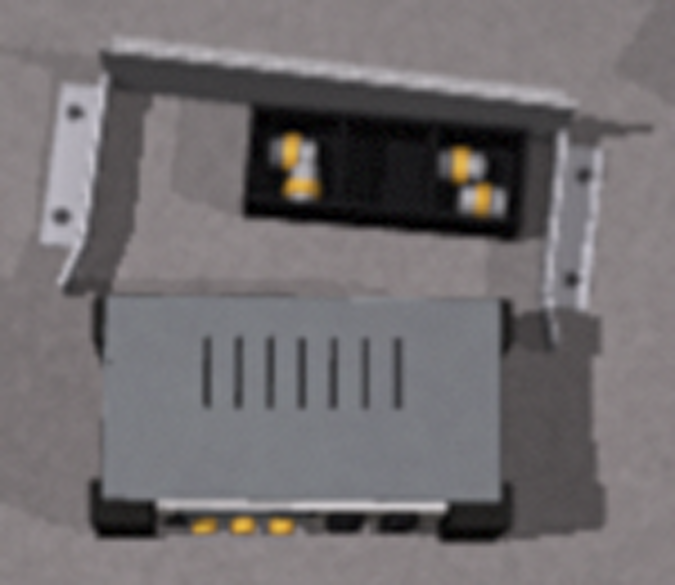

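View pics/sidec.png

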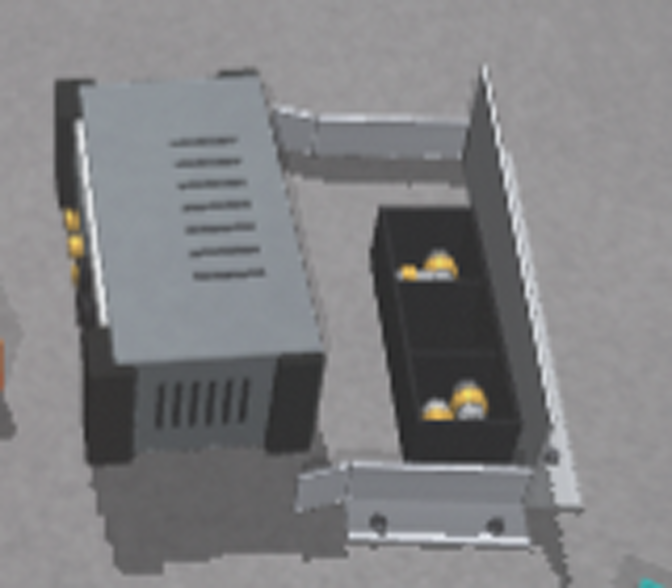

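```bash
cat > fit.py <<'E'
from h import *
from scipy.optimize import minimize, least_squares
def fitbox(B,masks,p0):
    def cost(p):
        c=0
        for n,m in masks:
            h=hullmask(n,tf(p,B));c+=1-(h&m).sum()/(h|m).sum()
        return c
    best=None
    for d in(.02,.008):
        r=minimize(cost,p0,method="Nelder-Mead",options=dict(initial_simplex=np.array([p0,p0+np.array([d,0,0]),p0+np.array([0,d,0]),p0+np.array([0,0,d*6])]),xatol=1e-4,fatol=1e-4));p0=r.x
    return r.x,r.fun
E
python3 - <<'E'
from fit import *
m=np.load("m0.npz")
p0=np.r_[ray("top",(304,199),.08)[:2],-.05]
print("psu",p0);
for ms in (["top","side"],["top"],["side"]):print(ms,fitbox(PSU,[(n,m[n+"_psu_0"]) for n in ms],p0))
p0=np.r_[ray("top",(320,145),.04)[:2],-.1]
for ms in (["top","side"],["top"],["side"]):print("tray",ms,fitbox(TRAY,[(n,m[n+"_tray_0"]) for n in ms],p0))
f=lambda l,s,o:[(np.array(q)/s+o) for q in l]
tp=f([(113,39),(104,52),(578,97),(573,108)],4.5,(235,105))
T=[(.003,.118,.07),(0,.118,.07),(.003,-.118,.07),(0,-.118,.07)]
sp=f([(486,66),(582,508)],4.2,(270,170))
S=[(.0015,.118,.07),(.003,-.118,0)]
def res(p):return np.r_[(proj("top",tf(p,T))-tp).ravel(),(proj("side",tf(p,S[:1]))-sp[:1]).ravel()]
r=least_squares(res,[.6,0,-.1]);print("bay",r.x,np.round(r.fun,1))
b=r.x
for q in [(62,85),(38,242),(602,150),(588,308)]:
    w=ray("top",np.array(q)/4.5+[235,105],.003)[:2]-b[:2];c,s=np.cos(b[2]),np.sin(b[2]);print("flange",w[0]*c+w[1]*s,-w[0]*s+w[1]*c)
for q in [(348,540),(530,545)]:
    w=ray("side",np.array(q)/4.2+[270,170],.003)[:2]-b[:2];print("flange side",w[0]*c+w[1]*s,-w[0]*s+w[1]*c)
E
```

```text
psu [ 0.52966754  0.01633053 -0.05      ]
['top', 'side'] (array([0.5362457 , 0.02203539, 0.00707086]), np.float64(0.17588120763409232))
['top'] (array([0.54021741, 0.02138824, 0.03020572]), np.float64(0.09392898052691867))
['side'] (array([0.53569449, 0.02200213, 0.0025496 ]), np.float64(0.08213201820940819))
tray ['top', 'side'] (array([ 0.66827837, -0.01924064, -0.05710653]), np.float64(0.0981136793012437))
tray ['top'] (array([ 0.66906573, -0.01917616, -0.04386435]), np.float64(0.02473498233215543))
tray ['side'] (array([ 0.66754691, -0.01898194, -0.06364601]), np.float64(0.061647572285870145))
bay [ 0.70205058  0.00454411 -0.09997671] [-2.5  0.3 -0.7 -1.2  1.2  0.8  2.2 -0.4 -0.4 -0.3]
flange -0.0020783552575078645 0.1418129087180525
flange -0.08567768439631623 0.14261845369984189
flange -0.0009191060473158381 -0.13807556608360214
flange -0.0841717367893353 -0.13954838120945717
flange side -0.08459618193531389 -0.14184557971895462
flange side 0.0003835614779145319 -0.1409378957675346
```

Run:
```python
from h import *
T=(.6683,-.0192,-.055);P=(.5365,.022,.01);B=(.702,.0053,-.1)
def loop(x0,x1,y0,y1,z):return np.array([[x0,y0,z],[x1,y0,z],[x1,y1,z],[x0,y1,z],[x0,y0,z]])
L=[(tf(T,loop(-.025,.025,-.07,.07,.04)),(0,0,255)),(tf(T,loop(-.022,.022,-.023,.023,.04)),(0,0,255)),
(tf(P,loop(-.055,.055,-.1,.1,.079)),(0,255,0)),(tf(P,loop(-.055,.055,-.1,.1,.006)),(0,255,0)),
(tf(B,loop(0,.003,-.118,.118,.07)),(255,0,0)),(tf(B,loop(-.085,0,-.115,.115,.03)),(255,0,0))]
snap("top","a1.png",(235,105,385,235),4.5,L);snap("side","a2.png",(270,170,430,310),4.2,L)
for q in [(300,246),(327,241),(338,303),(316,309)]:print("orange",ray("top",q,.04).round(3))
for q in [(387,123),(443,157),(451,145),(397,104)]:print("teal",ray("top",q,.04).round(3))
```

```text
orange [0.432 0.021 0.04 ]
orange [ 0.445 -0.037  0.04 ]
orange [ 0.311 -0.063  0.04 ]
orange [ 0.297 -0.016  0.04 ]
teal [ 0.714 -0.168  0.04 ]
teal [ 0.64  -0.295  0.04 ]
teal [ 0.668 -0.314  0.04 ]
teal [ 0.76  -0.191  0.04 ]
```

View pics/a1.png

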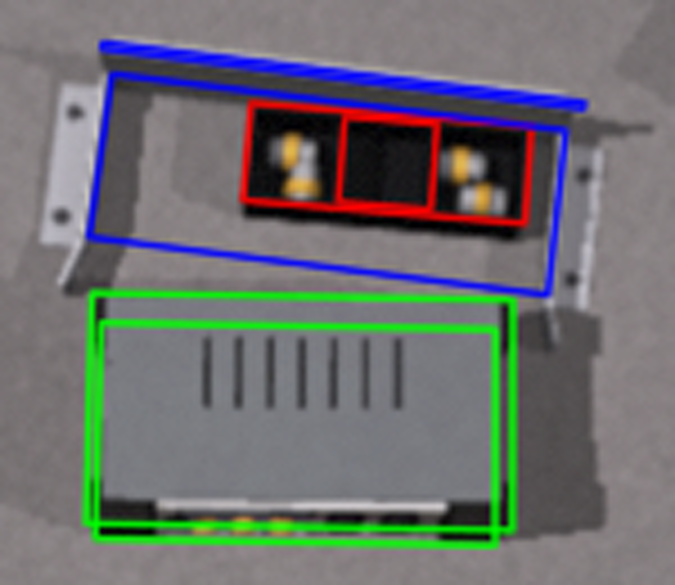

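View pics/a2.png

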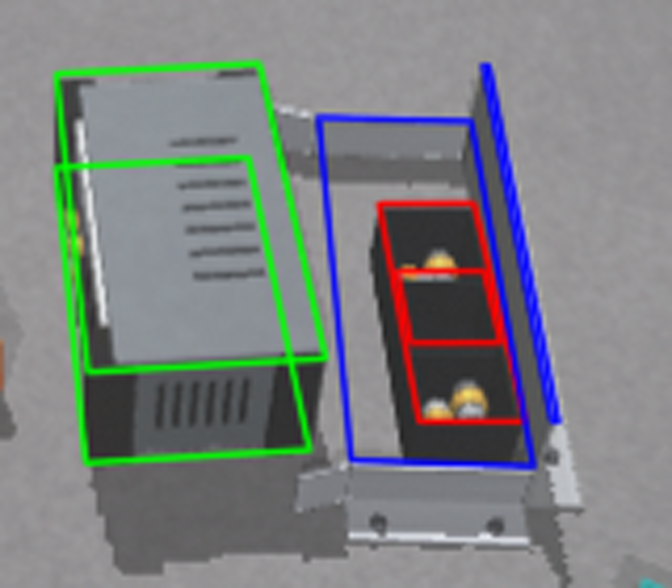

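```bash
cat > plan.py <<'E'
import sys,json
from h import *
from scipy.spatial.transform import Rotation as Ro
def plan(target,yaw,n,jaw,start=None):
    s=robot.get_state();p=np.array(s["tcp_pos"]) if start is None else np.array(start[0]);R=Ro.from_euler("xyz",s["tcp_rot"],degrees=True) if start is None else start[1]
    G=Ro.from_euler("xyz",[180,0,yaw],degrees=True);rv=(R.inv()*G).as_rotvec();t=np.array(target)
    rows=[]
    for i in range(n):
        d=(t-p)/(n-i);sh=np.round(R.inv().apply(d),4);rr=np.round((R.inv()*G).as_rotvec()/(n-i),4)
        rows.append([jaw,[float(v) for v in sh],[float(v) for v in rr]])
        p=p+R.apply(sh);R=R*Ro.from_rotvec(rr)
    print(json.dumps(rows).replace(" ",""));return p,R
E
python3 - <<'E'
from plan import *
a=plan((.40,-.28,.2),50,7,.03);plan((.6445,-.0177,.15),86.85,7,.03,a)
E
```

```text
[[0.03,[0.0441,-0.0246,0.0019],[0.0,0.0,-0.0854]],[0.03,[0.0461,-0.0207,0.0019],[0.0,0.0,-0.0854]],[0.03,[0.0477,-0.0167,0.0019],[0.0,0.0,-0.0854]],[0.03,[0.0489,-0.0126,0.0019],[0.0,0.0,-0.0854]],[0.03,[0.0498,-0.0084,0.002],[0.0,0.0,-0.0854]],[0.03,[0.0504,-0.004,0.0019],[0.0,0.0,-0.0855]],[0.03,[0.0505,0.0002,0.002],[0.0001,0.0001,-0.0854]]]
[[0.03,[0.0512,0.0027,0.0071],[-0.0,-0.0,-0.0919]],[0.03,[0.0507,0.0074,0.0071],[-0.0,-0.0,-0.0919]],[0.03,[0.0498,0.012,0.0072],[-0.0,-0.0,-0.0919]],[0.03,[0.0485,0.0165,0.0071],[-0.0,-0.0,-0.0919]],[0.03,[0.0468,0.0209,0.0072],[-0.0,-0.0,-0.0919]],[0.03,[0.0447,0.025,0.0071],[-0.0,-0.0,-0.0918]],[0.03,[0.0421,0.029,0.0072],[-0.0,-0.0,-0.0919]]]
```

Call:
carry_out:
  commands:
    - [0.03,[0.044,-0.025,0.002],[0,0,-0.085]]
    - [0.03,[0.046,-0.021,0.002],[0,0,-0.085]]
    - [0.03,[0.048,-0.017,0.002],[0,0,-0.085]]
    - [0.03,[0.049,-0.013,0.002],[0,0,-0.085]]
    - [0.03,[0.05,-0.008,0.002],[0,0,-0.085]]
    - [0.03,[0.05,-0.004,0.002],[0,0,-0.085]]
    - [0.03,[0.05,0,0.002],[0,0,-0.085]]

```text
clock: 1.78
tcp_pos: [0.4005, -0.2783, 0.1997]
tcp_rot: [179.9, 0.0, 50.0]
force: [-0.6, -0.2, -0.2]
width: 0.325
```

Call:
carry_out:
  commands:
    - [0.03,[0.051,0.003,0.007],[0,0,-0.092]]
    - [0.03,[0.051,0.007,0.007],[0,0,-0.092]]
    - [0.03,[0.05,0.012,0.007],[0,0,-0.092]]
    - [0.03,[0.048,0.016,0.007],[0,0,-0.092]]
    - [0.03,[0.047,0.021,0.007],[0,0,-0.092]]
    - [0.03,[0.045,0.025,0.007],[0,0,-0.092]]
    - [0.03,[0.042,0.029,0.007],[0,0,-0.092]]
    - [0.03,[0,0,0],[0,0,0]]

```text
clock: 2.78
tcp_pos: [0.6451, -0.0146, 0.1483]
tcp_rot: [-179.8, -0.0, 87.0]
force: [-0.7, -0.6, 0.4]
width: 0.324
```

Run:
```python
from plan import *
s=robot.get_state();print(s["clock"],s["tcp_pos"],s["tcp_rot"],s["width"])
plan((.6445,-.0177,.08),86.85,3,.03)
snap("side","b1.png",(230,120,470,320),3)
```

```text
2.775 [ 0.64508569 -0.01458428  0.14829514] [-1.79845663e+02 -4.33763631e-02  8.69823411e+01] 0.32375801192563874
[[0.03,[-0.0011,-0.0001,0.0228],[-0.0009,-0.0003,0.0008]],[0.03,[-0.001,-0.0001,0.0227],[-0.0009,-0.0002,0.0008]],[0.03,[-0.0011,-0.0001,0.0228],[-0.0009,-0.0003,0.0007]]]
```

View pics/b1.png

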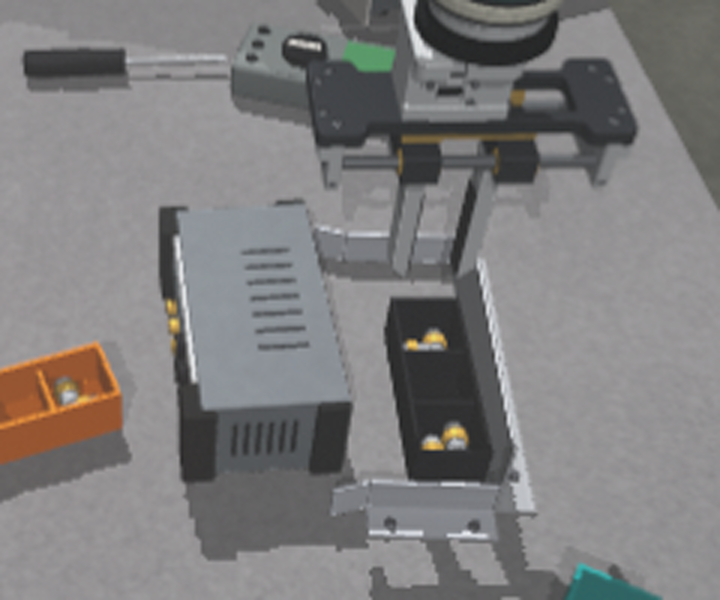

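Call:
carry_out:
  commands:
    - [0.03,[-0.001,0,0.03],[0,0,0]]
    - [0.03,[-0.001,0,0.03],[0,0,0]]
    - [0.03,[-0.001,0,0.025],[0,0,0]]
    - [0.03,[0,0,0],[0,0,0]]

```text
clock: 3.32
tcp_pos: [0.6417, -0.0218, 0.0634]
tcp_rot: [-179.7, 0.0, 86.6]
force: [-0.1, -0.2, -0.2]
width: 0.315
```

Run:
```python
from h import *
s=robot.get_state();print(s["clock"],s["tcp_pos"],s["tcp_rot"],s["width"])
snap("side","b2.png",(300,170,430,290),5)
```

```text
3.325 [ 0.64166375 -0.02175154  0.0633734 ] [-1.79705376e+02  1.22617287e-02  8.66101627e+01] 0.31540447566575347
```

View pics/b2.png

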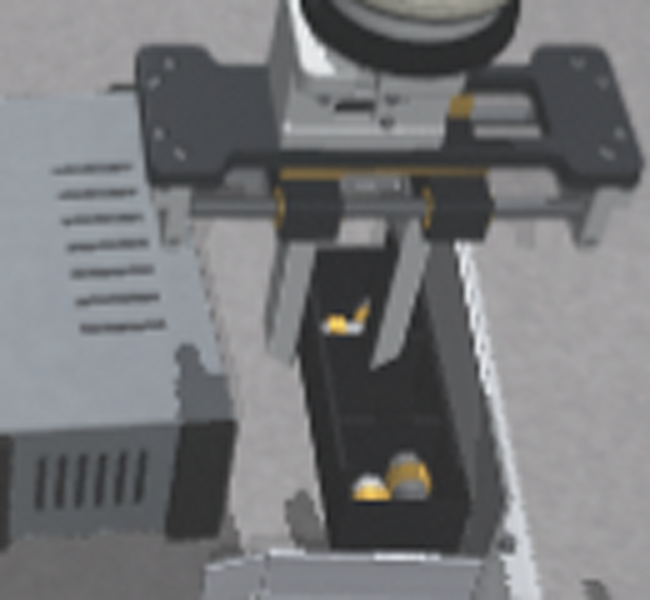

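Call:
carry_out:
  commands:
    - [0.03,[0.003,0.0025,0.016],[0,0,0]]
    - [0.03,[0,0,0.016],[0,0,0]]
    - [0.03,[0,0,0.014],[0,0,0]]
    - [0.03,[0,0,0],[0,0,0]]

```text
clock: 3.88
tcp_pos: [0.6452, -0.0175, 0.017]
tcp_rot: [-179.8, -0.0, 86.7]
force: [0.8, -0.3, 0.3]
width: 0.319
```

Call:
carry_out:
  commands:
    - [0.0,[0,0,0],[0,0,0]]
    - [0.0,[0,0,0],[0,0,0]]
    - [0.0,[0,0,0],[0,0,0]]
    - [0.0,[0,0,0],[0,0,0]]
  squeeze: 35

```text
clock: 4.38
tcp_pos: [0.6466, -0.0177, 0.0202]
tcp_rot: [180.0, 0.0, 86.7]
force: [-2.3, -0.6, 1.8]
width: 0.03
```

Gripped (2.8 mm = one wall). Lift slowly.

Call:
carry_out:
  commands:
    - [0.0,[0,0,-0.008],[0,0,0]]
    - [0.0,[0,0,-0.015],[0,0,0]]
    - [0.0,[0,0,-0.02],[0,0,0]]
    - [0.0,[0,0,-0.02],[0,0,0]]
    - [0.0,[0,0,-0.02],[0,0,0]]
    - [0.0,[0,0,-0.015],[0,0,0]]
    - [0.0,[0,0,0],[0,0,0]]

```text
clock: 5.25
tcp_pos: [0.648, -0.0178, 0.1199]
tcp_rot: [179.8, 0.0, 86.7]
force: [0.1, -0.4, -2.6]
width: 0.031
```

Run:
```python
from h import *
s=robot.get_state();print(s["clock"],s["tcp_pos"],s["tcp_rot"],s["width"],s["force"])
snap("side","b3.png",(250,120,490,320),3)
```

```text
5.25 [ 0.64795556 -0.01783402  0.11993872] [1.79754686e+02 1.88433218e-02 8.67325823e+01] 0.031195038135327192 [ 0.1251377  -0.38673471 -2.58390172]
```

View pics/b3.png

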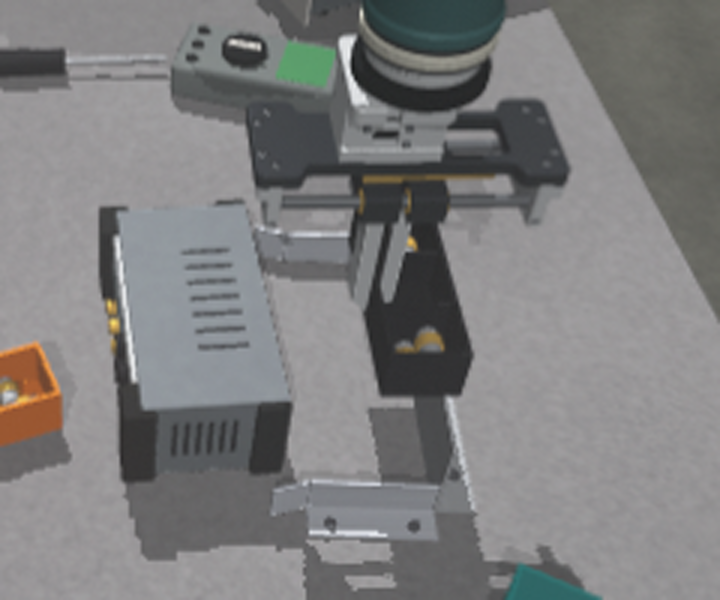

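Run:
```python
from plan import *
a=plan((.61,-.12,.122),86,3,0);plan((.4767,-.2377,.08),84.3,6,0,a)
```

```text
[[0,[-0.0347,-0.0104,-0.0012],[0.0005,0.0001,0.0043]],[0,[-0.0348,-0.0103,-0.0013],[0.0005,0.0,0.0043]],[0,[-0.0349,-0.0101,-0.0012],[0.0005,0.0001,0.0043]]]
[[0,[-0.0211,-0.0208,0.007],[0.0,-0.0,0.0049]],[0,[-0.0212,-0.0207,0.007],[0.0,-0.0,0.0049]],[0,[-0.0213,-0.0206,0.007],[0.0,-0.0,0.005]],[0,[-0.0214,-0.0205,0.007],[0.0,-0.0,0.0049]],[0,[-0.0216,-0.0203,0.007],[0.0,-0.0,0.005]],[0,[-0.0216,-0.0203,0.007],[0.0,-0.0,0.0049]]]
```

Call:
carry_out:
  commands:
    - [0.0,[-0.02,-0.006,-0.001],[0,0,0.004]]
    - [0.0,[-0.035,-0.01,-0.001],[0,0,0.004]]
    - [0.0,[-0.035,-0.01,-0.001],[0,0,0.004]]
    - [0.0,[-0.029,-0.015,0.004],[0,0,0.005]]
    - [0.0,[-0.022,-0.021,0.007],[0,0,0.005]]
    - [0.0,[-0.022,-0.021,0.007],[0,0,0.005]]
    - [0.0,[-0.022,-0.021,0.007],[0,0,0.005]]
    - [0.0,[-0.022,-0.021,0.007],[0,0,0.005]]
    - [0.0,[-0.022,-0.021,0.007],[0,0,0.005]]
    - [0.0,[-0.005,-0.004,0.003],[0,0,0]]

```text
clock: 6.55
tcp_pos: [0.4772, -0.2405, 0.077]
tcp_rot: [-179.8, -0.0, 84.1]
force: [0.9, -0.2, -2.1]
width: 0.031
```

Call:
carry_out:
  commands:
    - [0.0,[0,0,0],[0,0,0]]

```text
clock: 6.68
tcp_pos: [0.4792, -0.2395, 0.0778]
tcp_rot: [-180.0, -0.0, 84.2]
force: [0.5, 0.5, -2.0]
width: 0.03
```

Call:
carry_out:
  commands:
    - [0.0,[0,0,0.02],[0,0,0]]
    - [0.0,[0,0,0.02],[0,0,0]]
    - [0.0,[0,0,0.009],[0,0,0]]
    - [0.0,[0,0,0.004],[0,0,0]]
    - [0.0,[0,0,0.003],[0,0,0]]
    - [0.0,[0,0,0],[0,0,0]]

```text
clock: 7.42
tcp_pos: [0.4803, -0.2393, 0.0229]
tcp_rot: [180.0, 0.0, 84.3]
force: [-0.1, 0.3, -2.1]
width: 0.027
```

Call:
carry_out:
  commands:
    - [0.0,[0,0,0.002],[0,0,0]]
    - [0.0,[0,0,0],[0,0,0]]

```text
clock: 7.68
tcp_pos: [0.4799, -0.2392, 0.0206]
tcp_rot: [180.0, 0.0, 84.3]
force: [0.1, 0.3, -2.8]
width: 0.032
```

Call:
carry_out:
  commands:
    - [0.0,[0,0,0.001],[0,0,0]]
    - [0.0,[0,0,0.001],[0,0,0]]
    - [0.0,[0,0,0],[0,0,0]]

```text
clock: 8.05
tcp_pos: [0.4801, -0.2394, 0.0201]
tcp_rot: [180.0, 0.0, 84.3]
force: [-3.0, 2.0, 5.6]
width: 0.031
```

Call:
carry_out:
  commands:
    - [0.025,[0,0,0],[0,0,0]]
    - [0.025,[0,0,0],[0,0,0]]
    - [0.025,[0,0,0],[0,0,0]]
    - [0.025,[0,0,-0.03],[0,0,0]]
    - [0.025,[0,0,-0.04],[0,0,0]]
    - [0.025,[0,0,-0.05],[0,0,0]]

```text
clock: 8.8
tcp_pos: [0.4792, -0.2387, 0.1384]
tcp_rot: [-179.9, -0.1, 84.3]
force: [1.2, -1.5, -0.4]
width: 0.265
```

Run:
```python
from fit import *
s=robot.get_state();print(s["clock"],s["tcp_pos"],s["tcp_rot"],s["width"],s["force"])
snap("side","c1.png")
robot.camera("top");
for d in robot.masks_of("psu","top")[:1]: mt=d["mask"]
ms=robot.masks_of("psu","side")[0]["mask"]
p0=np.array([.5365,.022,.0])
# refine psu: optimise IoU with bumper-aware hull
print(fitbox(PSU,[("top",mt)],p0),fitbox(PSU,[("side",ms)],p0))
snap("top","c2.png")
```

```text
8.8 [ 0.47921706 -0.2387324   0.13836027] [-1.79859731e+02 -6.88753874e-02  8.43257305e+01] 0.2645208551774067 [ 1.23099893 -1.50168374 -0.41314722]
(array([0.53589098, 0.0224674 , 0.02400112]), np.float64(0.0825354270394485)) (array([ 0.56995612,  0.03145672, -0.30756201]), np.float64(0.8974665868741273))
```

View pics/c1.png

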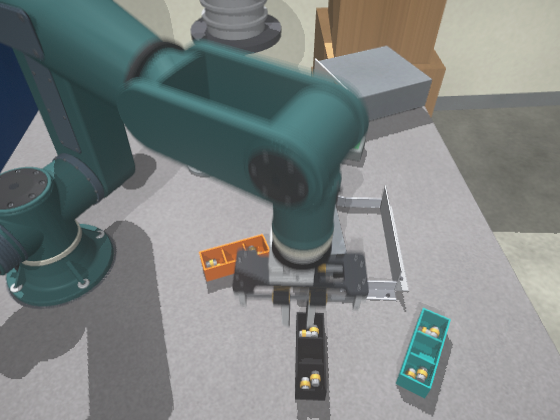

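View pics/c2.png

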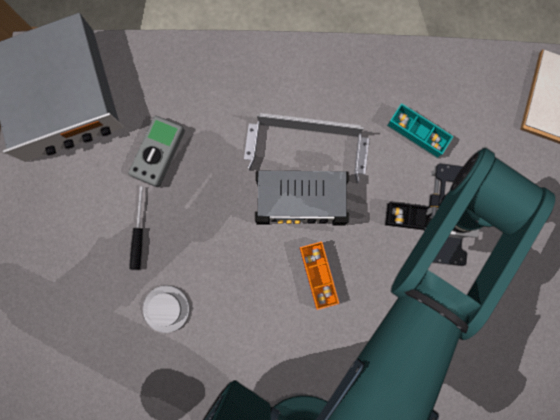

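Run:
```python
from h import *
for q in [(125,535),(473,540)]: print(ray("top",np.array(q)/4.5+[235,105],.006).round(4))
# top surface corners grey: crop px
for q in [(105,297),(500,300),(508,487),(92,485)]: print(ray("top",np.array(q)/4.5+[235,105],.08).round(4))
im=cv2.imread("pics/c2.png")[160:235,245:360];cv2.imwrite("pics/c3.png",cv2.resize(im,None,fx=6.5,fy=6.5,interpolation=cv2.INTER_CUBIC))
```

```text
[0.4818 0.1056 0.006 ]
[ 0.4839 -0.0686  0.006 ]
[0.5875 0.1151 0.08  ]
[ 0.5911 -0.0723  0.08  ]
[ 0.5018 -0.0771  0.08  ]
[0.4975 0.1182 0.08  ]
```

View pics/c3.png

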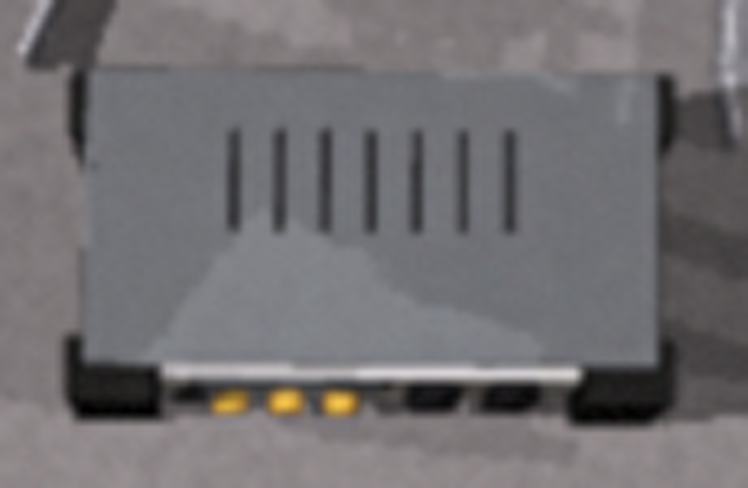

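Run:
```python
from plan import *
a=plan((.445,.1095,.13),-5.7,9,0)
```

```text
[[0,[0.0382,-0.0077,0.0009],[-0.0001,0.0,0.1746]],[0,[0.0362,-0.0142,0.0009],[-0.0001,0.0,0.1746]],[0,[0.0332,-0.0202,0.0009],[-0.0001,0.0,0.1746]],[0,[0.0292,-0.0257,0.0009],[-0.0001,0.0,0.1746]],[0,[0.0243,-0.0304,0.0009],[-0.0,0.0,0.1746]],[0,[0.0187,-0.0342,0.0009],[-0.0,0.0001,0.1746]],[0,[0.0124,-0.0369,0.0008],[-0.0001,0.0001,0.1746]],[0,[0.0059,-0.0385,0.0009],[-0.0001,0.0,0.1746]],[0,[-0.001,-0.0388,0.0008],[-0.0,0.0,0.1745]]]
```

Call:
carry_out:
  commands:
    - [0.0,[0.038,-0.008,0.001],[0,0,0.1745]]
    - [0.0,[0.036,-0.014,0.001],[0,0,0.1745]]
    - [0.0,[0.033,-0.02,0.001],[0,0,0.1745]]
    - [0.0,[0.029,-0.026,0.001],[0,0,0.1745]]
    - [0.0,[0.024,-0.03,0.001],[0,0,0.1745]]
    - [0.0,[0.019,-0.034,0.001],[0,0,0.1745]]
    - [0.0,[0.012,-0.037,0.001],[0,0,0.1745]]
    - [0.0,[0.006,-0.039,0.001],[0,0,0.1745]]
    - [0.0,[-0.001,-0.039,0.001],[0,0,0.1745]]
    - [0.0,[0,0,0],[0,0,0]]
  squeeze: 30

```text
clock: 10.3
tcp_pos: [0.4428, 0.1105, 0.1271]
tcp_rot: [180.0, 0.3, -5.4]
force: [0.8, -1.1, 0.0]
width: 0.007
```

Run:
```python
from plan import *
plan((.445,.1095,.025),-5.7,3,0)
```

```text
[[0,[0.0009,0.0002,0.034],[0.0003,0.0015,0.0018]],[0,[0.0009,0.0002,0.034],[0.0002,0.0015,0.0018]],[0,[0.0008,0.0003,0.0341],[0.0003,0.0016,0.0018]]]
```

Call:
carry_out:
  commands:
    - [0.0,[0.001,0,0.034],[0,0,0]]
    - [0.0,[0.001,0,0.034],[0,0,0]]
    - [0.0,[0,0,0.034],[0,0,0]]
    - [0.0,[0.01,0,0],[0,0,0]]
    - [0.0,[0.01,0,0],[0,0,0]]
    - [0.0,[0,0,0],[0,0,0]]

```text
clock: 11.05
tcp_pos: [0.4685, 0.1062, 0.0289]
tcp_rot: [-180.0, -0.2, -5.7]
force: [-0.4, -0.1, 0.1]
width: 0.002
```

Run:
```python
from h import *
s=robot.get_state();print(s["clock"],s["tcp_pos"],s["tcp_rot"],s["width"],s["force"])
snap("side","d1.png",(230,140,430,300),4)
```

```text
11.05 [0.46854263 0.10624795 0.02887965] [-1.79984098e+02 -1.55671358e-01 -5.67469765e+00] 0.0017314302331222471 [-0.38466511 -0.12122331  0.08454402]
```

View pics/d1.png

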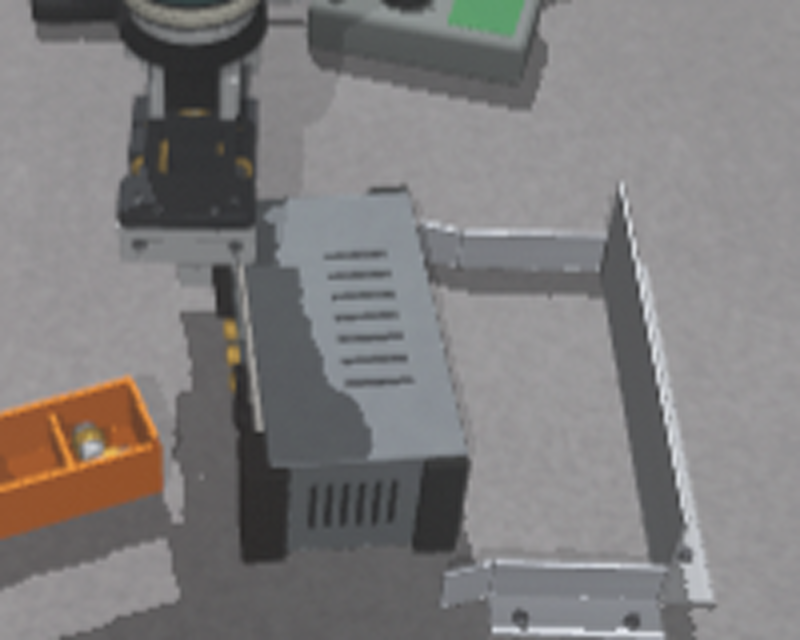

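Call:
carry_out:
  commands:
    - [0.0,[0.006,0,0],[0,0,0]]
    - [0.0,[0.007,0,0],[0,0,0]]
    - [0.0,[0.007,0,0],[0,0,0]]

```text
clock: 11.48
tcp_pos: [0.4824, 0.1072, 0.0283]
tcp_rot: [-179.8, 0.5, -5.6]
force: [-14.0, 7.4, 9.0]
width: 0.003
```

Call:
carry_out:
  commands:
    - [0.0,[0.007,0,0],[0,0,0]]
    - [0.0,[0.006,0,0],[0,0,0]]
    - [0.0,[0,0,0],[0,0,0]]

```text
clock: 11.85
tcp_pos: [0.4963, 0.106, 0.0282]
tcp_rot: [-179.8, 0.4, -5.6]
force: [-9.5, 6.7, 5.8]
width: 0.007
```

Run:
```python
from h import *
s=robot.get_state();print(s["clock"],s["tcp_pos"],s["tcp_rot"],s["width"],s["force"])
snap("side","d2.png",(230,140,430,300),4)
```

```text
11.85 [0.49633544 0.10595483 0.02815969] [-179.78239409    0.40554613   -5.5984391 ] 0.007339212840918851 [-9.4909462   6.73968886  5.78051993]
```

View pics/d2.png

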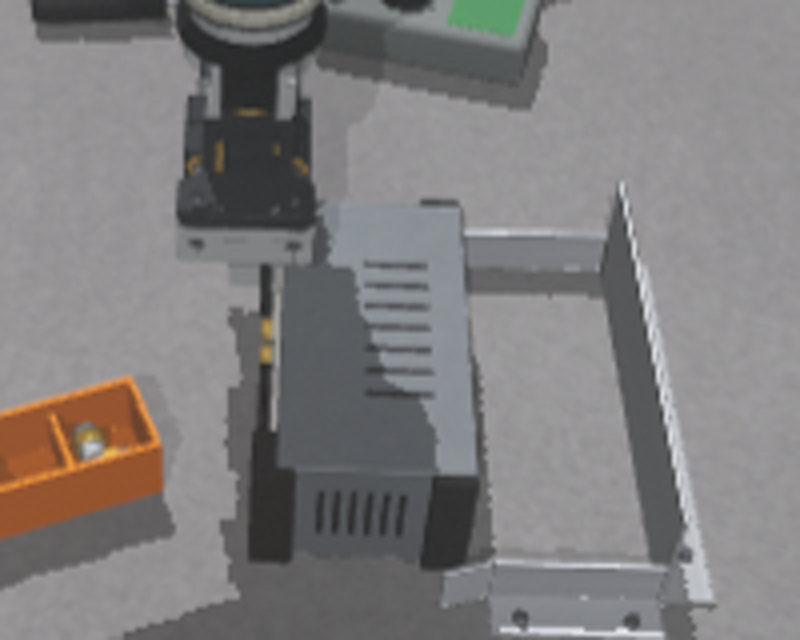

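Call:
carry_out:
  commands:
    - [0.0,[-0.014,0,0],[0,0,0]]
    - [0.0,[-0.014,0,-0.02],[0,0,0]]
    - [0.0,[0,0.03,-0.02],[0,0,0]]
    - [0.0,[0,0.06,0],[0,0,0]]
    - [0.0,[0,0.06,0],[0,0,0]]
    - [0.0,[0,0.03,0.01],[0,0,0]]
    - [0.0,[0.004,0,0.03],[0,0,0]]
    - [0.0,[0.005,0,0],[0,0,0]]
    - [0.0,[0.005,0,0],[0,0,0]]

```text
clock: 13.02
tcp_pos: [0.4686, -0.0745, 0.0286]
tcp_rot: [180.0, -0.1, -5.6]
force: [-0.4, -0.2, 0.2]
width: 0.008
```

Run:
```python
from h import *
s=robot.get_state();print(s["clock"],s["tcp_pos"],s["tcp_rot"],s["width"],s["force"])
snap("top","d3.png",(225,100,385,230),5)
```

```text
13.025 [ 0.46863623 -0.07445803  0.02861484] [ 1.79965311e+02 -1.08221546e-01 -5.62422327e+00] 0.008425603071238352 [-0.36290692 -0.170638    0.18862729]
```

View pics/d3.png

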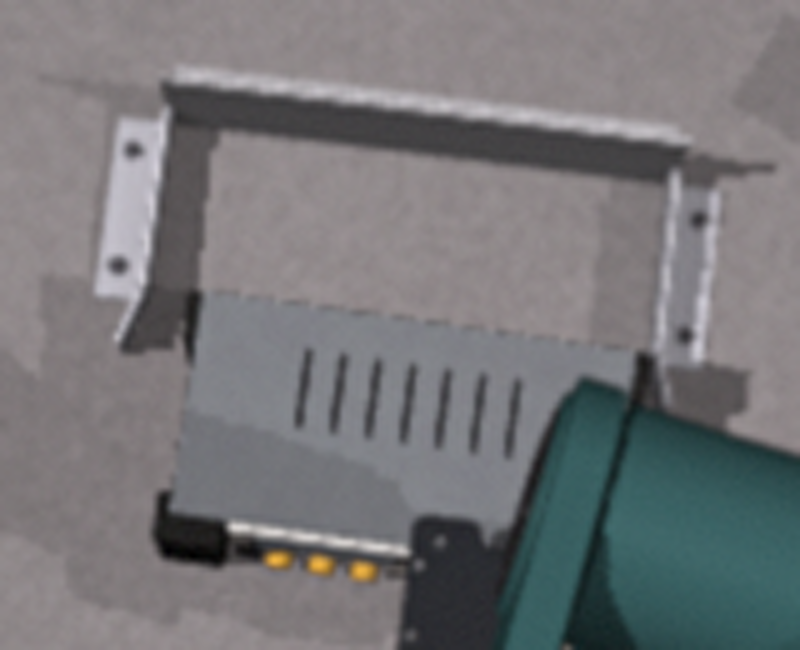

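```bash
cat > bayf.py <<'E'
from h import *
B=(.702,.0053,-.1)
def inbay(w):
    d=np.array(w)[:2]-B[:2];c,s=np.cos(B[2]),np.sin(B[2]);return np.array([d[0]*c+d[1]*s,-d[0]*s+d[1]*c])
E
python3 - <<'E'
from bayf import *
f=lambda q,z:(inbay(ray("top",np.array(q)/5+[225,100],z))*1000).round(1)
print("rear L top",f((203,290),.08),"rear R top",f((638,350),.08),"front L bump bottom",f((160,555),.006),f((225,567),.006),"rearR bumper",f((655,355),.079))
print("plate top L/R",f((165,85),.07),f((690,137),.07),"rail inner R",f((668,175),.03),f((657,340),.03), "L",f((170,110),.03),f((150,290),.03),f((118,345),.03))
E
```

```text
rear L top [-94.8  86.2] rear R top [ -97.2 -101.7] front L bump bottom [-201.8   94.6] [-203.5   64.7] rearR bumper [ -98.2 -109.2]
plate top L/R [ -3.5 115.5] [   2.4 -115.1] rail inner R [  -4.  -111.6] [ -80.3 -114.8] L [ -2.6 115.6] [-86.5 113.3] [-113.2  124.1]
```

Call:
carry_out:
  commands:
    - [0.0,[0,-0.009,0],[0,0,0]]
    - [0.0,[0.007,0,0],[0,0,0]]
    - [0.0,[0.007,0,0],[0,0,0]]
    - [0.0,[0.007,0,0],[0,0,0]]

```text
clock: 13.58
tcp_pos: [0.4846, -0.0678, 0.0276]
tcp_rot: [179.9, 0.7, -5.6]
force: [-17.0, -2.0, 12.3]
width: 0.008
```

Call:
carry_out:
  commands:
    - [0.0,[0.007,0,0],[0,0,0]]
    - [0.0,[0.007,0,0],[0,0,0]]
    - [0.0,[0,0,0],[0,0,0]]

```text
clock: 13.95
tcp_pos: [0.5, -0.0701, 0.0276]
tcp_rot: [179.8, 0.5, -5.6]
force: [-11.3, -3.4, 8.0]
width: 0.007
```

Run:
```python
from bayf import *
s=robot.get_state();print(s["clock"],s["tcp_pos"],s["tcp_rot"],s["force"],inbay(s["tcp_pos"]))
snap("top","d4.png",(225,100,385,230),5)
```

```text
13.95 [ 0.4999719  -0.07008454  0.02755728] [179.79811653   0.51044407  -5.61543951] [-11.32974725  -3.41570849   7.98850004] [-0.1934929  -0.09517709]
```

View pics/d4.png

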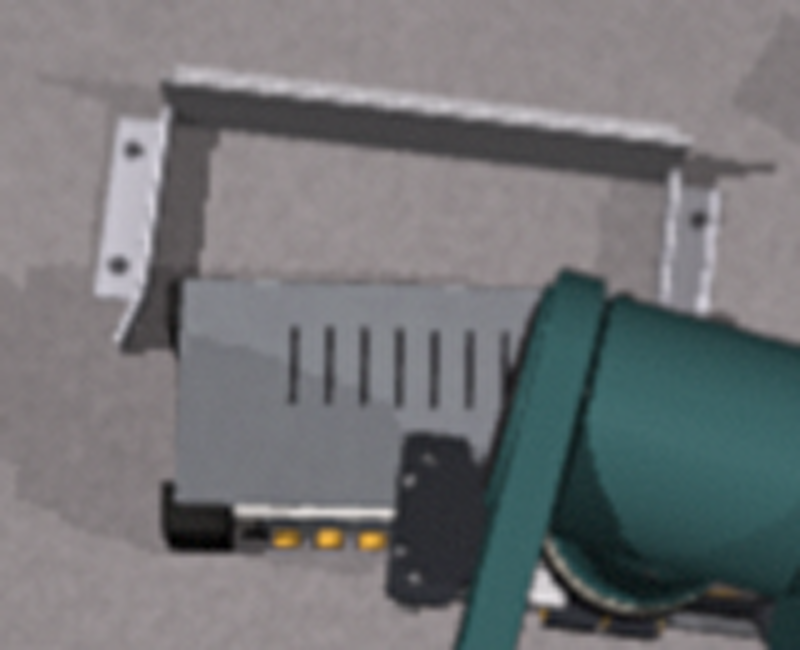

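Run:
```python
from bayf import *
f=lambda q,z:(inbay(ray("top",np.array(q)/5+[225,100],z))*1000).round(1)
print("front L bump bottom",f((170,548),.006),f((233,548),.006),"rear L/R top",f((180,282),.08),f((540,290),.08),"rear L bumper side",f((168,310),.079))
```

```text
front L bump bottom [-198.    90.5] [-194.4   62.3] rear L/R top [-92.6  96.4] [-76.5 -57. ] rear L bumper side [-105.2  100. ]
```

Call:
carry_out:
  commands:
    - [0.0,[-0.016,0,0],[0,0,0]]
    - [0.0,[-0.016,0,-0.02],[0,0,0]]
    - [0.0,[0,-0.03,-0.02],[0,0,0]]
    - [0.0,[0,-0.06,0],[0,0,0]]
    - [0.0,[0,-0.06,0],[0,0,0]]
    - [0.0,[0,-0.026,0.01],[0,0,0]]
    - [0.0,[0.004,0,0.03],[0,0,0]]
    - [0.0,[0.006,0,0],[0,0,0]]
    - [0.0,[0.006,0,0],[0,0,0]]

```text
clock: 15.12
tcp_pos: [0.5029, 0.1084, 0.0271]
tcp_rot: [-180.0, 0.4, -5.7]
force: [-9.6, 4.0, 0.4]
width: 0.004
```

Run:
```python
from bayf import *
s=robot.get_state();print(s["clock"],s["tcp_pos"],s["tcp_rot"],s["force"],inbay(s["tcp_pos"]))
```

```text
15.125 [0.50292295 0.10840135 0.02709265] [-179.95295141    0.35586985   -5.66457597] [-9.57859319  4.01217952  0.40632339] [-0.20837545  0.08271173]
```

Call:
carry_out:
  commands:
    - [0.0,[0.007,0,0],[0,0,0]]
    - [0.0,[0.008,0,0],[0,0,0]]
    - [0.0,[0.008,0,0],[0,0,0]]
    - [0.0,[0.002,0,0],[0,0,0]]

```text
clock: 15.62
tcp_pos: [0.5269, 0.1067, 0.0272]
tcp_rot: [-179.9, 0.5, -5.7]
force: [-10.5, 5.3, 1.7]
width: 0.007
```

Call:
carry_out:
  commands:
    - [0.0,[-0.012,0,0],[0,0,0]]
    - [0.0,[-0.014,0,-0.02],[0,0,0]]
    - [0.0,[0,0.03,-0.02],[0,0,0]]
    - [0.0,[0,0.06,0],[0,0,0]]
    - [0.0,[0,0.06,0],[0,0,0]]
    - [0.0,[0,0.022,0.01],[0,0,0]]
    - [0.0,[0,0,0.03],[0,0,0]]

```text
clock: 16.5
tcp_pos: [0.4897, -0.0667, 0.0308]
tcp_rot: [179.9, -0.5, -5.9]
force: [-0.4, 0.3, -0.5]
width: 0.006
```

Run:
```python
from bayf import *
s=robot.get_state();print(s["clock"],s["tcp_pos"],s["tcp_rot"],s["force"],inbay(s["tcp_pos"]))
snap("top","d5.png",(225,100,385,230),5)
```

```text
16.5 [ 0.48974836 -0.06673248  0.03080928] [179.86501896  -0.53103738  -5.90639918] [-0.35333475  0.27648496 -0.50740194] [-0.20400001 -0.09286243]
```

View pics/d5.png

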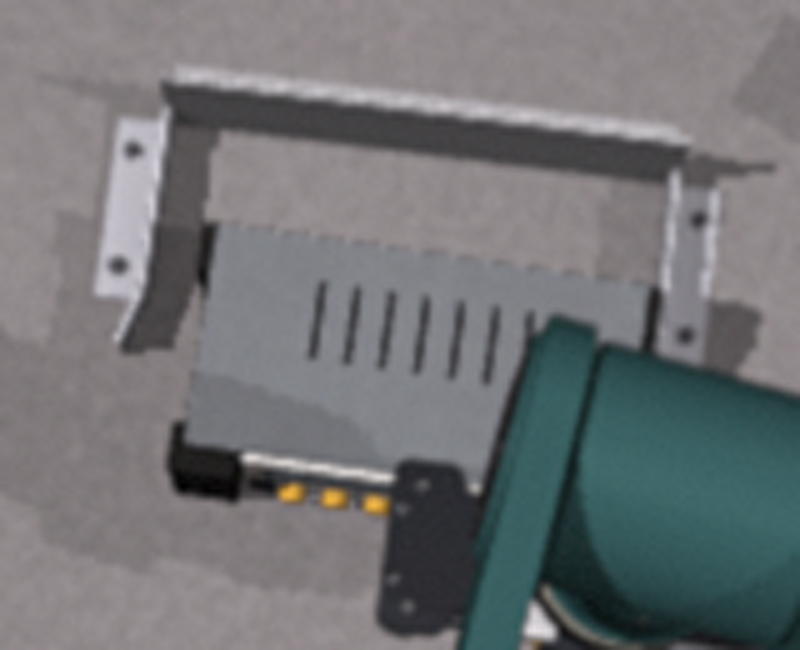

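Run:
```python
from bayf import *
f=lambda q,z:(inbay(ray("top",np.array(q)/5+[225,100],z))*1000).round(1)
print("front L bump bottom",f((175,488),.006),f((240,500),.006),"rear L/R top",f((213,228),.08),f((645,290),.08),"rear bumper sides",f((200,255),.079),f((660,310),.079))
```

```text
front L bump bottom [-170.6   91.9] [-172.3   62. ] rear L/R top [-67.3  85.5] [ -70.7 -101.8] rear bumper sides [-79.5  89.5] [ -78.3 -109.3]
```

Call:
carry_out:
  commands:
    - [0.0,[0.007,0,0],[0,0,0]]
    - [0.0,[0.007,-0.001,0],[0,0,0]]
    - [0.0,[0.007,-0.001,0],[0,0,0]]
    - [0.0,[0.007,-0.001,0],[0,0,0]]

```text
clock: 17.05
tcp_pos: [0.5111, -0.0639, 0.0284]
tcp_rot: [179.8, 0.6, -5.6]
force: [-16.2, -3.9, 9.0]
width: 0.006
```

Call:
carry_out:
  commands:
    - [0.0,[0.007,-0.001,0],[0,0,0]]
    - [0.0,[0.007,-0.001,0],[0,0,0]]
    - [0.0,[0,0,0],[0,0,0]]

```text
clock: 17.42
tcp_pos: [0.5265, -0.0638, 0.028]
tcp_rot: [179.8, 0.4, -5.6]
force: [-10.2, -4.8, 4.6]
width: 0.005
```

Call:
carry_out:
  commands:
    - [0.0,[-0.014,0,0],[0,0,0]]
    - [0.0,[-0.016,0,-0.02],[0,0,0]]
    - [0.0,[-0.005,-0.03,-0.02],[0,0,0]]
    - [0.0,[0,-0.06,0],[0,0,0]]
    - [0.0,[0,-0.06,0],[0,0,0]]
    - [0.0,[0,-0.03,0.01],[0,0,0]]
    - [0.0,[0,0,0.03],[0,0,0]]

```text
clock: 18.3
tcp_pos: [0.5145, 0.1236, 0.0299]
tcp_rot: [-179.9, -0.4, -5.4]
force: [-0.2, -0.5, -1.1]
width: 0.008
```

Run:
```python
from bayf import *
s=robot.get_state();print(s["clock"],s["tcp_pos"],s["tcp_rot"],s["force"],inbay(s["tcp_pos"]))
snap("top","d6.png",(225,100,385,230),5)
```

```text
18.3 [0.51447352 0.12359334 0.02990948] [-179.8529373    -0.41343973   -5.38706032] [-0.18564151 -0.46022578 -1.08995212] [-0.19839925  0.09898096]
```

View pics/d6.png

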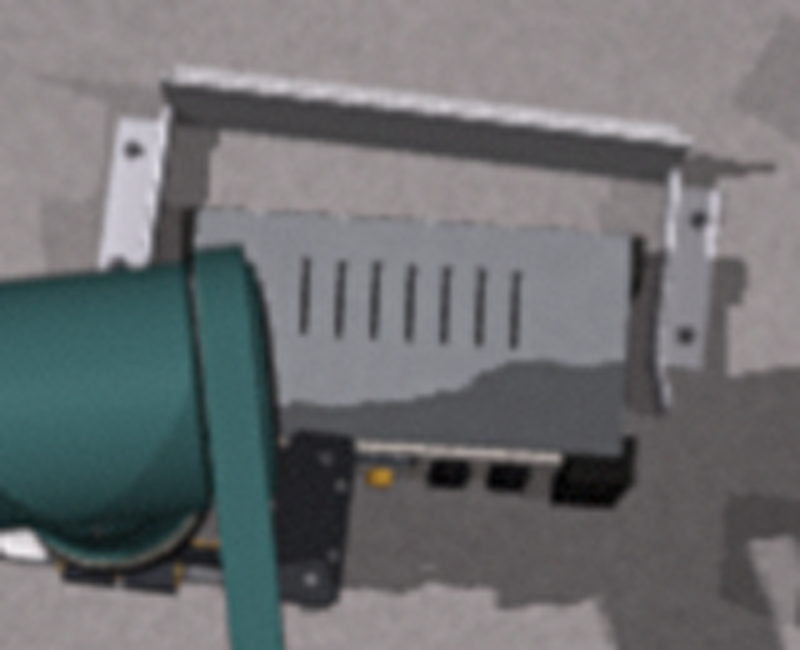

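Run:
```python
from bayf import *
f=lambda q,z:(inbay(ray("top",np.array(q)/5+[225,100],z))*1000).round(1)
print("front R bump bottom",f((552,500),.006),f((615,505),.006),"rear L/R top",f((192,210),.08),f((633,238),.08))
```

```text
front R bump bottom [-154.4  -78.2] [-153.1 -106.8] rear L/R top [-60.5  95.5] [-48.6 -94.2]
```

Call:
carry_out:
  commands:
    - [0.0,[0,0.018,0],[0,0,0]]
    - [0.0,[0.007,0,0],[0,0,0]]
    - [0.0,[0.007,0,0],[0,0,0]]
    - [0.0,[0.007,-0.001,0],[0,0,0]]
    - [0.0,[0.007,-0.001,0],[0,0,0]]
    - [0.0,[0.007,-0.001,0],[0,0,0]]

```text
clock: 19.1
tcp_pos: [0.5415, 0.1029, 0.0278]
tcp_rot: [-180.0, 0.6, -5.6]
force: [-13.4, 3.0, 10.1]
width: 0.008
```

Call:
carry_out:
  commands:
    - [0.0,[0.007,-0.001,0],[0,0,0]]
    - [0.0,[0.004,-0.001,0],[0,0,0]]
    - [0.0,[0,0,0],[0,0,0]]

```text
clock: 19.48
tcp_pos: [0.5527, 0.1042, 0.0278]
tcp_rot: [-179.9, 0.6, -5.6]
force: [-13.5, 3.7, 8.9]
width: 0.007
```

Call:
carry_out:
  commands:
    - [0.0,[-0.014,0,0],[0,0,0]]
    - [0.0,[-0.014,0,-0.02],[0,0,0]]
    - [0.0,[0,0.03,-0.02],[0,0,0]]
    - [0.0,[0,0.06,0],[0,0,0]]
    - [0.0,[0,0.06,0],[0,0,0]]
    - [0.0,[0,0.024,0.01],[0,0,0]]
    - [0.0,[0,0,0.03],[0,0,0]]

```text
clock: 20.35
tcp_pos: [0.5136, -0.0705, 0.0293]
tcp_rot: [179.9, -0.4, -5.9]
force: [0.7, -0.1, -1.3]
width: 0.009
```

Run:
```python
from bayf import *
s=robot.get_state();print(s["clock"],s["tcp_pos"],s["tcp_rot"],s["force"],inbay(s["tcp_pos"]))
snap("top","d7.png",(225,100,385,230),5)
```

```text
20.35 [ 0.51357394 -0.07046545  0.02926098] [179.91232143  -0.36748102  -5.8594381 ] [ 0.70200764 -0.11202267 -1.33746429] [-0.17992079 -0.09419815]
```

View pics/d7.png

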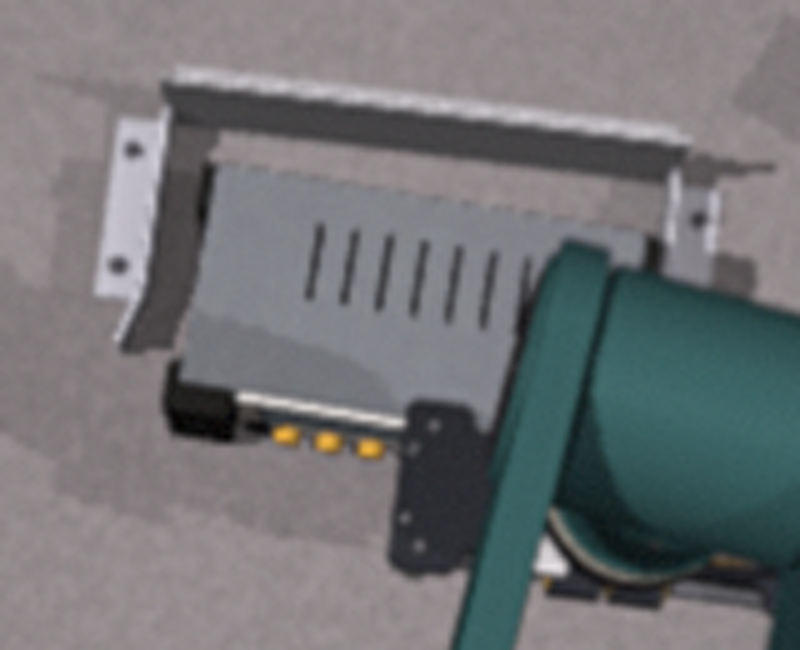

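Call:
carry_out:
  commands:
    - [0.0,[0.007,0,0],[0,0,0]]
    - [0.0,[0.007,-0.001,0],[0,0,0]]
    - [0.0,[0.008,-0.001,0],[0,0,0]]
    - [0.0,[0.008,-0.001,0],[0,0,0]]

```text
clock: 20.9
tcp_pos: [0.5383, -0.0692, 0.0285]
tcp_rot: [179.7, 0.5, -5.6]
force: [-13.8, -5.8, 7.3]
width: 0.005
```

Call:
carry_out:
  commands:
    - [0.0,[0.008,-0.001,0],[0,0,0]]
    - [0.0,[0.007,-0.001,0],[0,0,0]]
    - [0.0,[0,0,0],[0,0,0]]

```text
clock: 21.28
tcp_pos: [0.5546, -0.0688, 0.0283]
tcp_rot: [179.7, 0.4, -5.6]
force: [-10.2, -5.2, 5.2]
width: 0.006
```

Call:
carry_out:
  commands:
    - [0.0,[-0.014,0,0],[0,0,0]]
    - [0.0,[-0.016,0,-0.02],[0,0,0]]
    - [0.0,[0,-0.03,-0.02],[0,0,0]]
    - [0.0,[0,-0.06,0],[0,0,0]]
    - [0.0,[0,-0.06,0],[0,0,0]]
    - [0.0,[0,-0.013,0.01],[0,0,0]]
    - [0.0,[0,0,0.03],[0,0,0]]

```text
clock: 22.15
tcp_pos: [0.5452, 0.0997, 0.0294]
tcp_rot: [-179.9, -0.4, -5.5]
force: [0.7, -0.1, -0.8]
width: 0.003
```

Run:
```python
from bayf import *
s=robot.get_state();print(s["clock"],s["tcp_pos"],s["tcp_rot"],s["force"],inbay(s["tcp_pos"]))
snap("top","d8.png",(225,100,385,230),5)
```

```text
22.15 [0.54523614 0.09973053 0.02943705] [-179.94624873   -0.36487768   -5.47475048] [ 0.65053782 -0.09486777 -0.81808662] [-0.16540802  0.0783085 ]
```

View pics/d8.png

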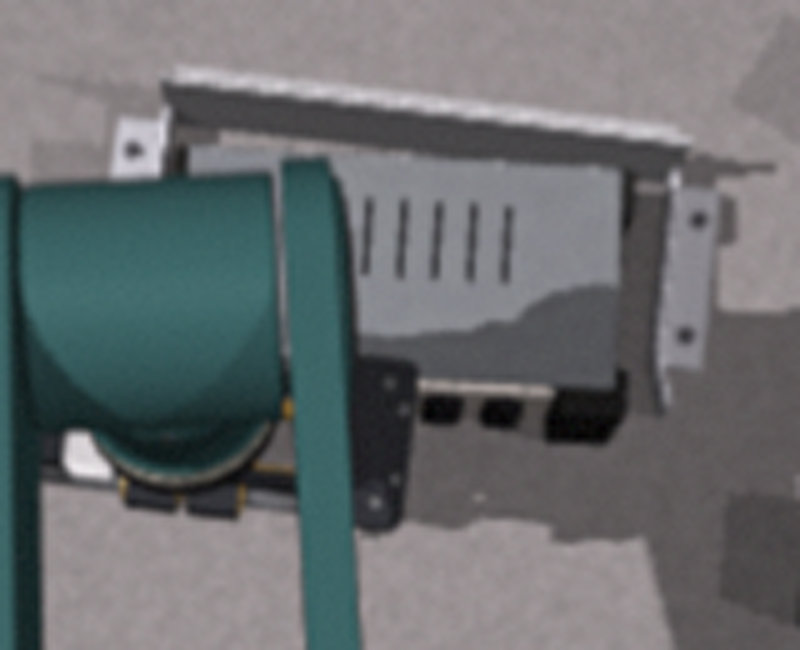

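Call:
carry_out:
  commands:
    - [0.0,[0.007,0,0],[0,0,0]]
    - [0.0,[0.007,-0.001,0],[0,0,0]]
    - [0.0,[0.008,-0.001,0],[0,0,0]]
    - [0.0,[0.008,-0.001,0],[0,0,0]]

```text
clock: 22.7
tcp_pos: [0.5699, 0.099, 0.029]
tcp_rot: [-179.9, 0.5, -5.6]
force: [-14.4, 3.7, 9.3]
width: 0.004
```

Call:
carry_out:
  commands:
    - [0.0,[0.007,-0.001,0],[0,0,0]]
    - [0.0,[0.003,0,0],[0,0,0]]
    - [0.0,[0,0,0],[0,0,0]]

```text
clock: 23.08
tcp_pos: [0.5801, 0.0998, 0.0289]
tcp_rot: [-179.9, 0.5, -5.7]
force: [-13.5, 4.6, 8.5]
width: 0.004
```

Call:
carry_out:
  commands:
    - [0.0,[-0.012,0,0],[0,0,0]]
    - [0.0,[-0.012,0,-0.02],[0,0,0]]
    - [0.0,[0,0.03,-0.02],[0,0,0]]
    - [0.0,[0,0.06,0],[0,0,0]]
    - [0.0,[0,0.06,0],[0,0,0]]
    - [0.0,[0,0.023,0.01],[0,0,0]]
    - [0.0,[0,0,0.03],[0,0,0]]

```text
clock: 23.95
tcp_pos: [0.545, -0.0753, 0.0303]
tcp_rot: [179.9, -0.5, -5.9]
force: [-0.1, -0.6, -0.7]
width: 0.002
```

Run:
```python
from bayf import *
s=robot.get_state();print(s["clock"],s["tcp_pos"],s["tcp_rot"],s["force"],inbay(s["tcp_pos"]))
snap("top","d9.png",(225,100,385,230),5)
```

```text
23.95 [ 0.54496166 -0.07528334  0.03025938] [179.89221093  -0.45993798  -5.89848829] [-0.1422462  -0.58370614 -0.70407066] [-0.14820889 -0.09585843]
```

View pics/d9.png

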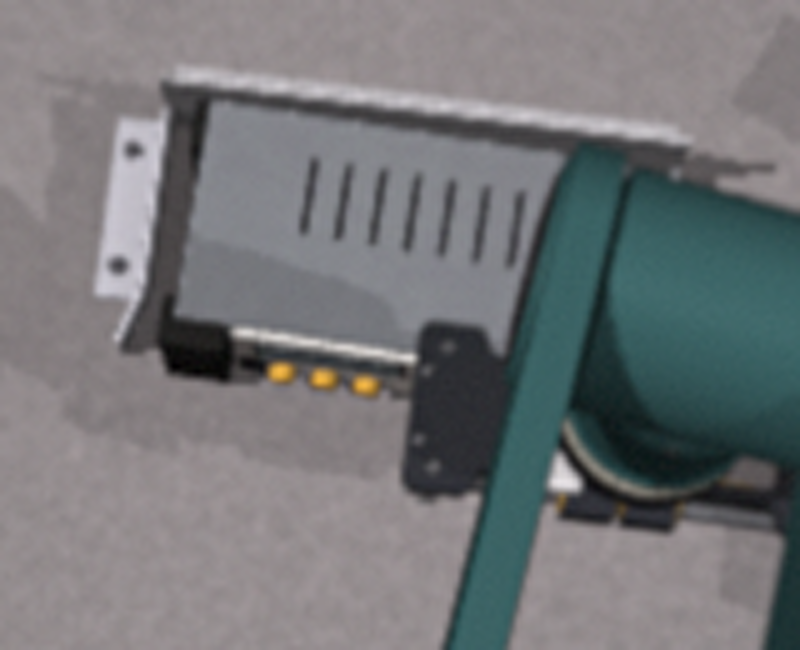

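Call:
carry_out:
  commands:
    - [0.0,[0.007,-0.001,0],[0,0,0]]
    - [0.0,[0.007,-0.001,0],[0,0,0]]
    - [0.0,[0.006,-0.001,0],[0,0,0]]
    - [0.0,[0.004,0,0],[0,0,0]]

```text
clock: 24.5
tcp_pos: [0.5634, -0.0724, 0.029]
tcp_rot: [179.8, 0.5, -5.6]
force: [-14.7, -4.2, 9.2]
width: 0.004
```

Call:
carry_out:
  commands:
    - [0.0,[0.003,0,0],[0,0,0]]
    - [0.0,[0.002,0,0],[0,0,0]]

```text
clock: 24.75
tcp_pos: [0.568, -0.073, 0.029]
tcp_rot: [179.7, 0.5, -5.6]
force: [-15.2, -3.9, 8.4]
width: 0.004
```

Call:
carry_out:
  commands:
    - [0.0,[0.002,0,0],[0,0,0]]
    - [0.0,[0,0,0],[0,0,0]]

```text
clock: 25.0
tcp_pos: [0.5702, -0.0732, 0.029]
tcp_rot: [179.8, 0.5, -5.6]
force: [-14.1, -4.2, 7.5]
width: 0.009
```

Run:
```python
from bayf import *
s=robot.get_state();print(s["clock"],s["tcp_pos"],s["tcp_rot"],s["force"],inbay(s["tcp_pos"]))
snap("side","e0.png",(270,150,430,280),5)
snap("top","e1.png",(225,100,385,230),5)
```

```text
25.0 [ 0.57023254 -0.07322789  0.02900856] [179.75032269   0.45648513  -5.60720391] [-14.05208935  -4.17040445   7.48799197] [-0.12326946 -0.09129038]
```

View pics/e1.png

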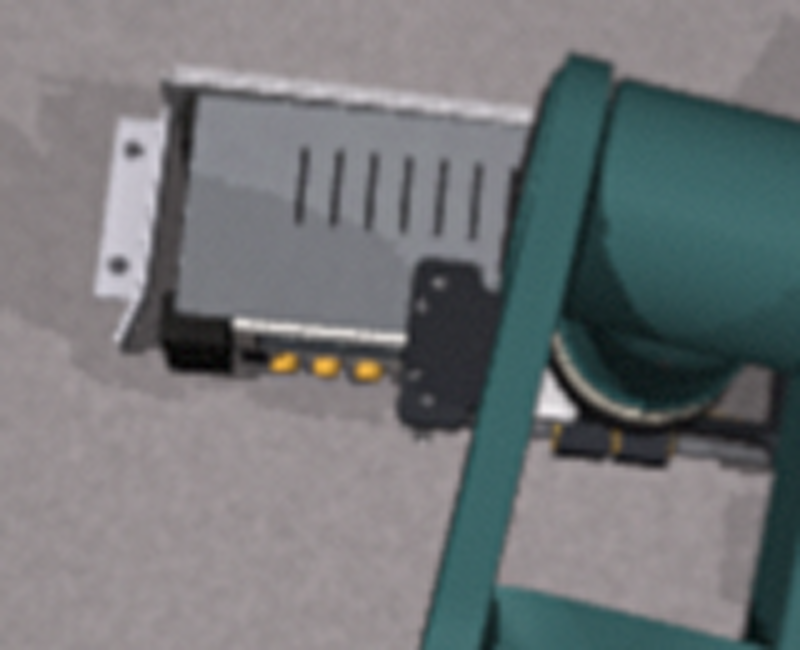

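View pics/e0.png

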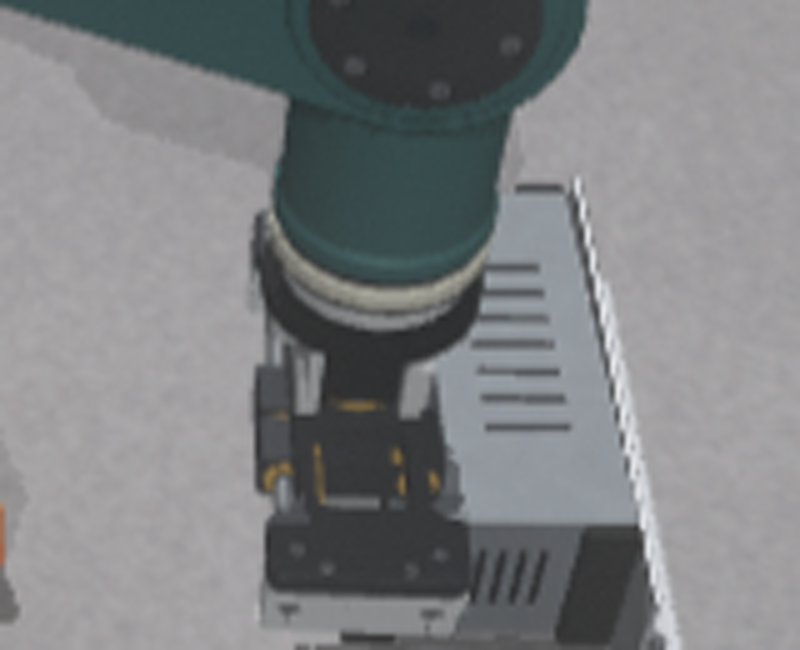

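Call:
carry_out:
  commands:
    - [0.0,[0.003,0,0],[0,0,0]]
    - [0.0,[0,0,0],[0,0,0]]

```text
clock: 25.35
tcp_pos: [0.572, -0.0735, 0.029]
tcp_rot: [179.7, 0.6, -5.6]
force: [-17.3, -4.1, 9.8]
width: 0.004
```

Call:
carry_out:
  commands:
    - [0.0,[0.002,0,0],[0,0,0]]
    - [0.0,[0,0,0],[0,0,0]]

```text
clock: 25.6
tcp_pos: [0.5719, -0.0735, 0.029]
tcp_rot: [179.7, 0.9, -5.6]
force: [-23.5, -3.0, 13.9]
width: 0.009
```

Call:
carry_out:
  commands:
    - [0.0,[0.002,0,0],[0,0,0]]
    - [0.0,[0,0,0],[0,0,0]]

```text
clock: 25.85
tcp_pos: [0.5717, -0.0734, 0.0291]
tcp_rot: [179.7, 1.2, -5.6]
force: [-28.4, -3.1, 18.6]
width: 0.003
```

Call:
carry_out:
  commands:
    - [0.0,[-0.014,0,0],[0,0,0]]
    - [0.0,[-0.016,0,-0.02],[0,0,0]]
    - [0.0,[0,-0.03,-0.02],[0,0,0]]
    - [0.0,[0,-0.06,0],[0,0,0]]
    - [0.0,[0,-0.06,0],[0,0,0]]
    - [0.0,[0,-0.017,0.01],[0,0,0]]
    - [0.0,[0,0,0.03],[0,0,0]]
    - [0.0,[0.007,0,0],[0,0,0]]
    - [0.0,[0.007,0,0],[0,0,0]]
    - [0.0,[0.004,0,0],[0,0,0]]

```text
clock: 27.1
tcp_pos: [0.5831, 0.0946, 0.0285]
tcp_rot: [180.0, 0.4, -5.7]
force: [-15.1, 1.1, 7.3]
width: 0.004
```

Call:
carry_out:
  commands:
    - [0.0,[0.004,0,0],[0,0,0]]
    - [0.0,[0.003,0,0],[0,0,0]]
    - [0.0,[0,0,0],[0,0,0]]

```text
clock: 27.48
tcp_pos: [0.5889, 0.0955, 0.0285]
tcp_rot: [-179.9, 0.4, -5.7]
force: [-11.7, 3.7, 5.2]
width: 0.005
```

Run:
```python
from bayf import *
s=robot.get_state();print(s["clock"],s["tcp_pos"],s["tcp_rot"],s["force"],inbay(s["tcp_pos"]))
snap("top","e2.png",(225,100,385,230),5)
```

```text
27.475 [0.58888159 0.0955091  0.02850849] [-179.87090304    0.44614722   -5.65015327] [-11.65850245   3.70353635   5.24017189] [-0.12155918  0.07846543]
```

View pics/e2.png

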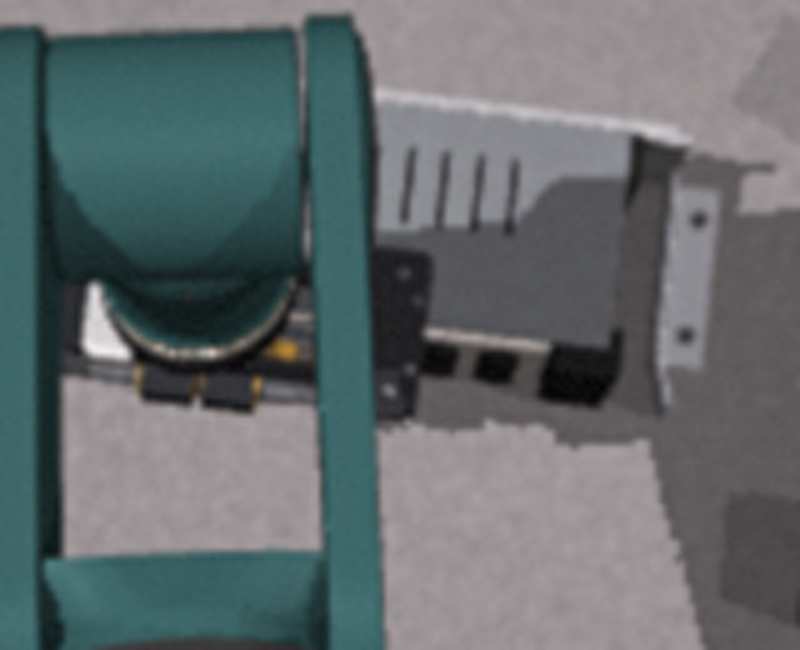

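Call:
carry_out:
  commands:
    - [0.0,[0.003,0,0],[0,0,0]]
    - [0.0,[0,0,0],[0,0,0]]

```text
clock: 27.78
tcp_pos: [0.589, 0.0956, 0.0285]
tcp_rot: [-179.9, 0.8, -5.6]
force: [-18.8, 4.7, 10.2]
width: 0.008
```

Call:
carry_out:
  commands:
    - [0.0,[0.002,0,0],[0,0,0]]
    - [0.0,[0.002,0,0],[0,0,0]]
    - [0.0,[0,0,0],[0,0,0]]

```text
clock: 28.15
tcp_pos: [0.5887, 0.0956, 0.0286]
tcp_rot: [-179.9, 1.4, -5.6]
force: [-30.6, 4.0, 18.1]
width: 0.008
```

Call:
carry_out:
  commands:
    - [0.0,[-0.014,0,0],[0,0,0]]
    - [0.0,[-0.014,0,-0.02],[0,0,0]]
    - [0.0,[0,0.03,-0.02],[0,0,0]]
    - [0.0,[0,0.06,0],[0,0,0]]
    - [0.0,[0,0.06,0],[0,0,0]]
    - [0.0,[0,0.02,0.01],[0,0,0]]
    - [0.0,[0,0,0.03],[0,0,0]]
    - [0.0,[0.007,0,0],[0,0,0]]
    - [0.0,[0.007,0,0],[0,0,0]]
    - [0.0,[0.004,0,0],[0,0,0]]

```text
clock: 29.4
tcp_pos: [0.5726, -0.0743, 0.0289]
tcp_rot: [180.0, 0.0, -5.6]
force: [-9.4, -0.2, 7.0]
width: 0.009
```

Call:
carry_out:
  commands:
    - [0.0,[0.003,0,0],[0,0,0]]
    - [0.0,[0.003,0,0],[0,0,0]]
    - [0.0,[0,0,0],[0,0,0]]

```text
clock: 29.78
tcp_pos: [0.5721, -0.0743, 0.0288]
tcp_rot: [180.0, 0.8, -5.6]
force: [-21.0, 1.9, 14.2]
width: 0.005
```

Call:
carry_out:
  commands:
    - [0.0,[0.003,0,0],[0,0,0]]
    - [0.0,[0,0,0],[0,0,0]]

```text
clock: 30.02
tcp_pos: [0.5719, -0.0743, 0.0289]
tcp_rot: [180.0, 1.3, -5.6]
force: [-30.2, 2.5, 19.5]
width: 0.005
```

Call:
carry_out:
  commands:
    - [0.0,[-0.015,0,0],[0,0,0]]
    - [0.0,[-0.02,0,0],[0,0,0]]
    - [0.0,[-0.03,0,-0.03],[0,0,0]]
    - [0.0,[-0.02,-0.02,-0.05],[0,0,0]]
    - [0.0,[-0.02,-0.02,-0.05],[0,0,0]]
    - [0.094,[0,0,0],[0,0,0]]

```text
clock: 30.78
tcp_pos: [0.4836, -0.0245, 0.1643]
tcp_rot: [180.0, -0.8, -5.5]
force: [-0.1, 0.5, 0.0]
width: 0.075
```

Run:
```python
from fit import *
from bayf import *
s=robot.get_state();print(s["clock"],s["tcp_pos"],s["tcp_rot"],s["force"])
snap("top","f1.png")
p0=np.array([.5035,-.2417,-.1])
mm=[]
for n in("top","side"):
    if n=="side": snap("side","f2.png")
    for d in robot.masks_of("tray",n):
        uv=proj(n,[[.5035,-.2417,.02]])[0]
        if np.hypot(*(np.array(d["at"])-uv))<25: mm.append((n,d["mask"]));print(n,d["conf"],d["at"],uv);break
print(fitbox(TRAY,mm,p0),[fitbox(TRAY,[m],p0) for m in mm])
```

```text
30.775 [ 0.48358821 -0.02447779  0.16434414] [179.96221515  -0.77562909  -5.50126977] [-0.08008525  0.5201937   0.01515058]
top 0.74 [419.1, 217.8] [417.79032775 217.70833733]
side 0.9 [307.6, 360.1] [308.98560263 352.64936966]
(array([ 0.50418449, -0.24327846, -0.0943725 ]), np.float64(0.16569516797268202)) [(array([ 0.50433666, -0.24393732, -0.09098322]), np.float64(0.12388855957320688)), (array([ 0.50385795, -0.24309398, -0.09182382]), np.float64(0.035687732342007394))]
```

View pics/f1.png

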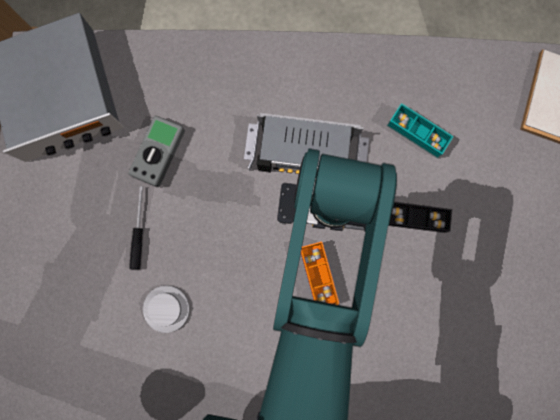

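View pics/f2.png

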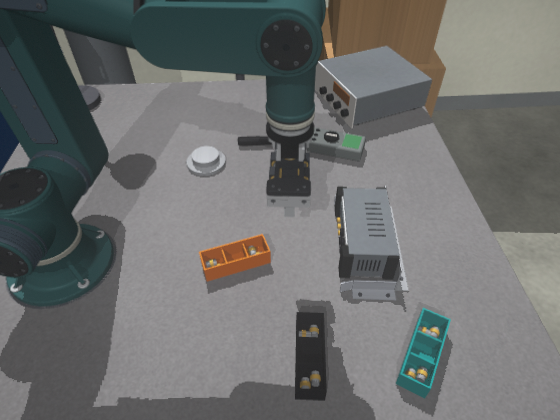

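Run:
```python
from plan import *
plan((.504,-.243,.13),84.7,9,.094)
```

```text
[[0.094,[0.005,0.0238,0.0029],[-0.0002,0.0002,-0.1752]],[0.094,[0.0008,0.0243,0.0029],[-0.0002,0.0002,-0.1752]],[0.094,[-0.0035,0.0241,0.0029],[-0.0001,0.0002,-0.1752]],[0.094,[-0.0076,0.0231,0.0029],[-0.0002,0.0002,-0.1752]],[0.094,[-0.0115,0.0214,0.0029],[-0.0001,0.0002,-0.1752]],[0.094,[-0.0151,0.0191,0.0029],[-0.0001,0.0002,-0.1752]],[0.094,[-0.0182,0.0162,0.003],[-0.0002,0.0001,-0.1752]],[0.094,[-0.0207,0.0127,0.0029],[-0.0001,0.0002,-0.1753]],[0.094,[-0.0225,0.009,0.003],[-0.0002,0.0001,-0.1752]]]
```

Call:
carry_out:
  commands:
    - [0.094,[0.005,0.024,0.003],[0,0,-0.175]]
    - [0.094,[0.001,0.024,0.003],[0,0,-0.175]]
    - [0.094,[-0.004,0.024,0.003],[0,0,-0.175]]
    - [0.094,[-0.008,0.023,0.003],[0,0,-0.175]]
    - [0.094,[-0.011,0.021,0.003],[0,0,-0.175]]
    - [0.094,[-0.015,0.019,0.003],[0,0,-0.175]]
    - [0.094,[-0.018,0.016,0.003],[0,0,-0.175]]
    - [0.094,[-0.021,0.013,0.003],[0,0,-0.175]]
    - [0.094,[-0.022,0.009,0.003],[0,0,-0.175]]
    - [0.094,[0,0,0],[0,0,0]]

```text
clock: 32.22
tcp_pos: [0.5028, -0.2429, 0.1277]
tcp_rot: [-179.8, -0.1, 84.3]
force: [1.1, 0.0, -0.2]
width: 1.002
```

Run:
```python
from plan import *
s=robot.get_state();print(s["clock"],s["tcp_pos"],s["tcp_rot"],s["width"])
plan((.504,-.243,.06),84.7,3,.094)
```

```text
32.225 [ 0.50284987 -0.2428608   0.12772388] [-1.79751564e+02 -1.13848166e-01  8.43063339e+01] 1.001730853639144
[[0.094,[-0.0001,0.0005,0.0226],[-0.0014,-0.0007,-0.0023]],[0.094,[-0.0,0.0004,0.0226],[-0.0015,-0.0007,-0.0023]],[0.094,[-0.0,0.0005,0.0225],[-0.0014,-0.0006,-0.0023]]]
```

Call:
carry_out:
  commands:
    - [0.094,[0,0.001,0.03],[0,0,0]]
    - [0.094,[0,0,0.03],[0,0,0]]
    - [0.094,[0,0,0.03],[0,0,0]]
    - [0.094,[0,0,0.017],[0,0,0]]
    - [0.094,[0,0,0],[0,0,0]]

```text
clock: 32.85
tcp_pos: [0.5037, -0.2408, 0.0217]
tcp_rot: [-179.8, -0.1, 84.5]
force: [0.7, -0.3, 0.0]
width: 0.999
```

Call:
carry_out:
  commands:
    - [0.03,[0,0,0],[0,0,0]]
    - [0.03,[0,0,0],[0,0,0]]
    - [0.03,[0,0,0],[0,0,0]]
    - [0.03,[0,0,0],[0,0,0]]
  squeeze: 20

```text
clock: 33.35
tcp_pos: [0.5051, -0.2422, 0.024]
tcp_rot: [179.9, 0.0, 84.6]
force: [0.3, 1.6, 0.3]
width: 0.612
```

Call:
carry_out:
  commands:
    - [0.03,[0,0,0],[0,0,0]]
    - [0.03,[0,0,0],[0,0,0]]

```text
clock: 33.6
tcp_pos: [0.5046, -0.242, 0.0237]
tcp_rot: [-180.0, 0.0, 84.6]
force: [-1.9, 0.4, 2.5]
width: 0.528
```

Call:
carry_out:
  commands:
    - [0.03,[0,0,-0.008],[0,0,0]]
    - [0.03,[0,0,-0.02],[0,0,0]]
    - [0.03,[0,0,-0.035],[0,0,0]]
    - [0.03,[0,0,-0.035],[0,0,0]]
    - [0.03,[0,0,-0.03],[0,0,0]]
    - [0.03,[0,0,-0.01],[0,0,0]]

```text
clock: 34.35
tcp_pos: [0.5058, -0.2424, 0.1638]
tcp_rot: [179.8, 0.1, 84.6]
force: [0.3, 0.4, -3.0]
width: 0.532
```

Run:
```python
from fit import *
from bayf import *
s=robot.get_state();print(s["clock"],s["tcp_pos"],s["tcp_rot"],s["force"],s["width"])
snap("top","g1.png",(225,100,385,230),5)
m=robot.masks_of("psu","top")[0];print(m["conf"]);c,s_=np.cos(-.1),np.sin(-.1)
p0=np.array([.702-.055*c,.0053-.055*s_,-.1])
print(p0,fitbox(PSU,[("top",m["mask"])],p0))
```

```text
34.35 [ 0.50583623 -0.24240716  0.16376723] [1.79785295e+02 9.45104032e-02 8.45912401e+01] [ 0.31816731  0.40936144 -3.03307437] 0.5320874097759365
0.69
[ 0.64727477  0.01079084 -0.1       ] (array([ 0.64782847,  0.0166085 , -0.09973996]), np.float64(0.0851817334575955))
```

View pics/g1.png

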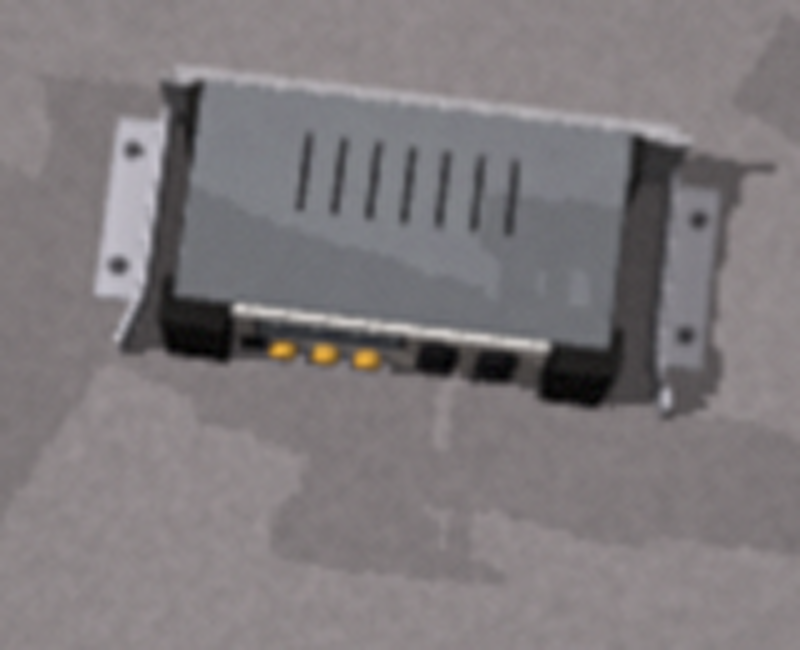

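Call:
carry_out:
  commands:
    - [0.03,[0.015,0.007,0],[0,0,0]]
    - [0.03,[0.03,0.014,0],[0,0,0]]
    - [0.03,[0.04,0.019,0],[0,0,0]]
    - [0.03,[0.045,0.021,0],[0,0,0]]
    - [0.03,[0.045,0.021,0],[0,0,0]]
    - [0.03,[0.045,0.021,0],[0,0,0]]
    - [0.03,[0.028,0.012,0],[0,0,0]]
    - [0.03,[0.012,0,0],[0,0,0]]
    - [0.03,[0,0,0],[0,0,0]]

```text
clock: 35.58
tcp_pos: [0.643, 0.0069, 0.16]
tcp_rot: [-179.8, 0.0, 84.7]
force: [-0.5, -0.0, -2.7]
width: 0.53
```

Run:
```python
from plan import *
s=robot.get_state();print(s["clock"],s["tcp_pos"],s["tcp_rot"],s["force"],s["width"])
plan((.646,.014,.125),84.4,2,.03)
snap("side","g2.png",(270,120,450,280),4)
```

```text
35.575 [0.64299463 0.006908   0.16004728] [-1.79843266e+02  2.49577517e-02  8.46690915e+01] [-0.5127126  -0.00562261 -2.73614271] 0.5302297919834797
[[0.03,[0.0037,0.0012,0.0175],[-0.0014,0.0002,0.0023]],[0.03,[0.0037,0.0012,0.0175],[-0.0013,0.0002,0.0024]]]
```

View pics/g2.png

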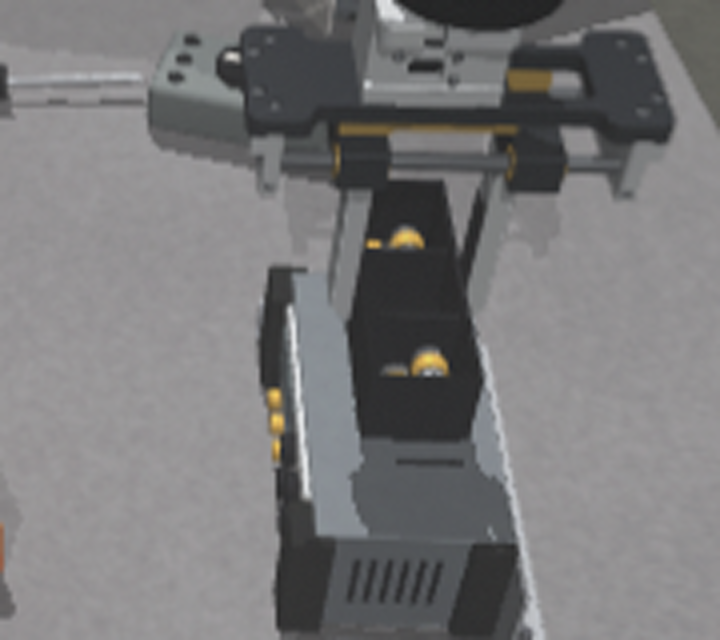

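Call:
carry_out:
  commands:
    - [0.03,[0.004,0.001,0.014],[0,0,0.002]]
    - [0.03,[0.003,0.001,0.015],[0,0,0.002]]
    - [0.03,[0,0,0.012],[0,0,0]]
    - [0.03,[0,0,0.007],[0,0,0]]
    - [0.03,[0,0,0.003],[0,0,0]]
    - [0.03,[0,0,0],[0,0,0]]

```text
clock: 36.38
tcp_pos: [0.6466, 0.0127, 0.1105]
tcp_rot: [180.0, 0.0, 84.4]
force: [-0.2, -0.6, -2.0]
width: 0.536
```

Call:
carry_out:
  commands:
    - [0.03,[0,0,0.002],[0,0,0]]
    - [0.03,[0,0,0],[0,0,0]]

```text
clock: 36.62
tcp_pos: [0.6467, 0.0128, 0.1087]
tcp_rot: [180.0, 0.0, 84.4]
force: [-0.0, 0.3, -2.6]
width: 0.534
```

Call:
carry_out:
  commands:
    - [0.03,[0,0,0.002],[0,0,0]]
    - [0.03,[0,0,0.001],[0,0,0]]
    - [0.03,[0,0,0],[0,0,0]]

```text
clock: 37.0
tcp_pos: [0.6464, 0.0128, 0.1052]
tcp_rot: [-180.0, 0.0, 84.4]
force: [0.1, 0.3, -2.3]
width: 0.528
```

Call:
carry_out:
  commands:
    - [0.03,[0,0,0.001],[0,0,0]]
    - [0.03,[0,0,0],[0,0,0]]

```text
clock: 37.25
tcp_pos: [0.6465, 0.0128, 0.1044]
tcp_rot: [-180.0, 0.0, 84.4]
force: [0.1, 0.5, -2.3]
width: 0.534
```

Call:
carry_out:
  commands:
    - [0.03,[0,0,0.001],[0,0,0]]
    - [0.03,[0,0,0],[0,0,0]]

```text
clock: 37.5
tcp_pos: [0.6466, 0.0128, 0.1038]
tcp_rot: [180.0, 0.0, 84.4]
force: [-0.3, 0.0, -0.8]
width: 0.533
```

Call:
carry_out:
  commands:
    - [0.03,[0,0,0.001],[0,0,0]]
    - [0.03,[0,0,0],[0,0,0]]

```text
clock: 37.75
tcp_pos: [0.6466, 0.0128, 0.1037]
tcp_rot: [179.9, 0.0, 84.4]
force: [-2.3, 0.4, 4.4]
width: 0.53
```

Seated. Release and retreat upward.

Call:
carry_out:
  commands:
    - [0.08,[0,0,0],[0,0,0]]
    - [0.08,[0,0,0],[0,0,0]]
    - [0.08,[0,0,0],[0,0,0]]
    - [0.08,[0,0,-0.01],[0,0,0]]
    - [0.08,[0,0,-0.03],[0,0,0]]
    - [0.08,[0,0,-0.05],[0,0,0]]
    - [0.08,[-0.03,0,-0.05],[0,0,0]]
    - [0.08,[-0.06,-0.01,0],[0,0,0]]
    - [0.08,[-0.06,-0.01,0],[0,0,0]]
    - [0.08,[-0.06,-0.01,0],[0,0,0]]

```text
clock: 39.0
tcp_pos: [0.5957, -0.1948, 0.2437]
tcp_rot: [179.9, 0.0, 84.4]
force: [-0.4, -1.0, -0.6]
width: 0.854
```

Call:
carry_out:
  commands:
    - [0.08,[-0.05,-0.01,0],[0,0,0]]
    - [0.08,[0,0,0],[0,0,0]]
    - [0.08,[0,0,0],[0,0,0]]

```text
clock: 39.38
tcp_pos: [0.5814, -0.2417, 0.2431]
tcp_rot: [179.9, -0.0, 84.3]
force: [0.3, 0.8, -0.0]
width: 0.853
```

Run:
```python
from fit import *
from bayf import *
s=robot.get_state();print(s["clock"],s["tcp_pos"],s["force"],s["width"])
snap("top","h1.png");snap("side","h2.png",(230,130,450,310),3.6)
TT=TRAY+[0,0,.08];p0=np.array([.6466,.0128,-.098])
for n in("top","side"):
    for d in robot.masks_of("tray",n):
        uv=proj(n,[[.6466,.0128,.1]])[0]
        if np.hypot(*(np.array(d["at"])-uv))<20: print(n,fitbox(TT,[(n,d["mask"])],p0));break
```

```text
39.375 [ 0.5813935  -0.24169016  0.24305667] [ 0.3421706   0.81157543 -0.00150995] 0.852863303385488
top (array([ 0.64821599,  0.01300285, -0.11360095]), np.float64(0.024242424242424288))
```

View pics/h1.png

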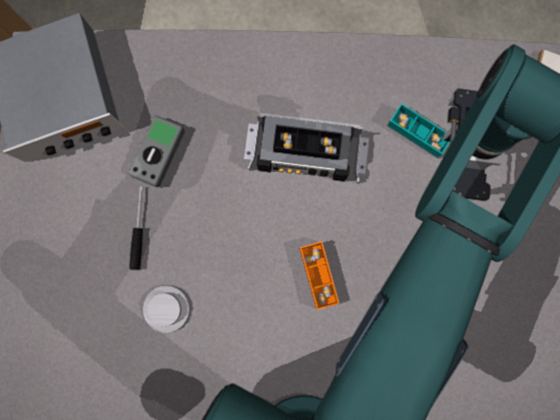

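View pics/h2.png

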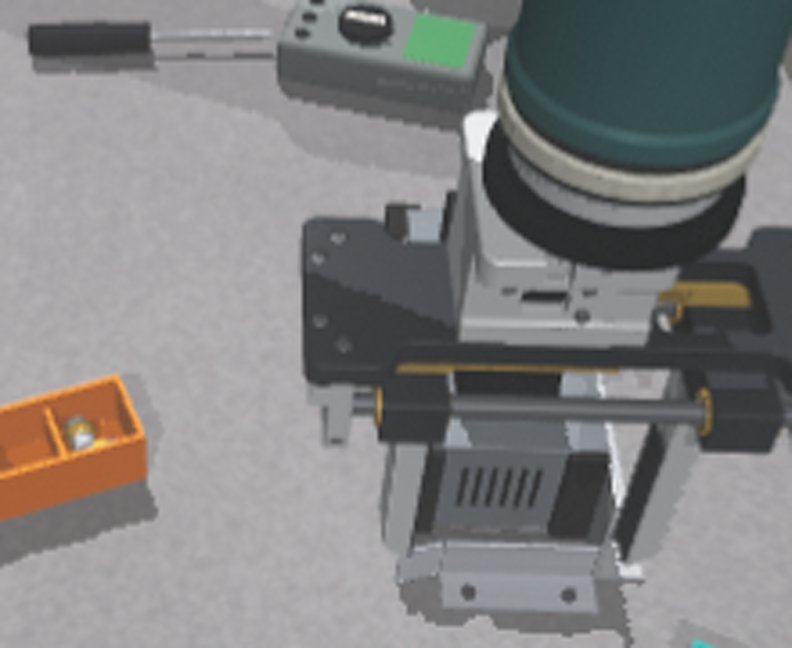

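Run:
```python
from fit import *
snap("top","h3.png",(225,100,385,230),5)
```

```text
(no output)
```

View pics/h3.png

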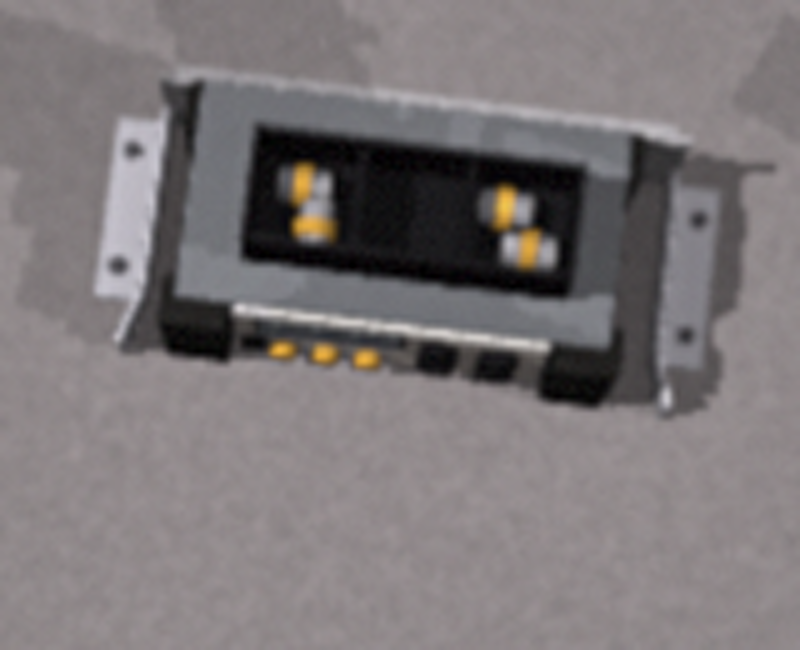

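The zoom shows the supply flush with the plate (rear edge from about (200,85) to (640,140)). The tray is centred and lies across its top, spanning columns 245 to 585. I'm handing the job in.

```bash
python3 -c "
from plant import robot
print(robot.close_job())"
```

```text
the job is handed in; nothing more can be done
None
```

I did the whole job and handed it in at about 39.5 s; the hand-in reports no verdict.

- **Tray out:** I pinched the black tray by its near wall, lifted it out of the bay and set it down on the open bench, away from everything else.
- **Supply home:** I walked the supply in with ten alternating pushes on its two front corner bumpers. At the end each corner stopped moving while the push force rose to about 30 N. I pushed the right corner a second time and it had not moved.
- **Tray on top:** I took the tray across its width, lowered it until the force showed it was seated, let go and moved the arm clear.

**Last checks:**
- The top picture shows the supply flush with the back plate and between the rails.
- The tray is measured about 4 mm from the middle of the supply and within 0.02 rad of lying square across it.
- The multimeter, flange and screwdriver look unmoved, as do the orange and turquoise trays. I judged these by eye only.

**Not confirmed:** the side camera could not check the final tray pose because the arm blocked its view. My estimates of the bay's angle differed by up to about 0.025 rad, so I relied on the supply stopping against the plate instead.

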